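# Key the lap plate of the specimen grinder to its spindle

### The arm

A 6-joint arm with a two-finger parallel gripper is mounted at the origin on a cart in front of the work surface, level with it; the furniture and walls round the work are solid. World frame = base frame: x ahead of the robot, y to its left, z up, the work surface at z = 0. Lengths are in m, angles in rad, forces in N, time in s.
With the tool pointing down it reaches from about 0.4 to 0.825 m from the base axis. Payload 7 kg.
Tool frame: the origin (TCP) lies between the finger pads; the fingertips stand 17 mm ahead of it and the grasp point (between the pads) lies 2 mm behind it (env.tip_extent is the distance from the TCP to the fingertips, in m); z points along the fingers, y is the direction in which the jaws open and shut (so a half turn about z gives the same grasp; the last joint's range is limited). The gripper opens to 88 mm and grips with 3 to 60 N. Pads are 19 mm wide; open, the fingers measure 130 mm over their backs; the gripper's body (78 mm by 193 mm) begins 47 mm behind the grasp point.
Start: joints at [1.395, 0.359, 0.012, 0, -1.224, -0.288], TCP at [0.302, 0.604, 0.212] pointing down, gripper open.
Joint ranges: [-3.07, 3.07], [-1.43, 2.12], [-1.02, 1.25], [-3.03, 1.67], [-3.05, -0], [-3.03, 3.03]. Speed limits (rad/s): [2.39, 2.39, 3.01, 3.14, 3.14, 3.14].

### API

Orientations are given as a unit quaternion [x, y, z, w].
In Python, from station import telemetry, eyes, finish_job, env gives the robot as it stands.
- The arm moves only by the tool drive_tool, never from a script. Its argument "steps" is a list of rows, each an object with "xyz": the shift along the tool's x, y, z in cm, a list of three; "rot": the turn, a rotation vector about the tool's x, y, z in rad, a list of three. A call has 1 to 5 rows; each row shifts and turns the pose as measured when the row begins, along the tool's axes as they then stand; what a row does not reach is not made up. A row lasts 1/12 s, in which the tool goes at most 41.7 mm and 7.16 degrees, less where a joint would pass 70% of its speed; a pose out of reach is approached as far as the arm can. A call with a gripper value outside its range is refused whole. "grip" is the closure, from 0 (fully open) to 1 (shut), set as the call begins (left out, the last holds). The fingers move at their own pace and stop on an object; the grip force is fixed at half the most. Time passes only in rows, so rows that do not move let the fingers close. It gives the time, the measured TCP pose, the force and the opening at its end, in the units of the state.
- telemetry.observe(): the state, without advancing time (a new reading comes with each control period).
- eyes.get_image(name): name is "scene" or "top" or "wrist"; returns (picture, depth): 480x640x3 uint8, red, green, blue; 480x640 float32, m along the optical axis (not along the pixel's ray), 0 where there is no reading.
- eyes.calibration(name): a dict with "fovy" (degrees; the focal length in pixels is half the picture's height over the tangent of half this angle, whatever the lens; pixels are square), "cx", "cy" (the principal point, pixels), "k1" (the pictures are not rectified: a ray, as slopes to the right and down, at radius r is drawn at 1 + k1 r^2 times it, then the intrinsics apply), "extrinsics" (4x4, takes a point from camera to world coordinates). Camera axes: x right, y down, z forward; pixel columns grow to the right and rows downward; lengths in m; the calibration is good to about 2 mm. A picture is of the moment at which its call begins: read the wrist's pose just before it. calibration takes no time and is no camera call; for the wrist camera it gives the pose at the moment of the call.
- finish_job(): hands the job in, once; it reports no verdict.
The state is a dict: "clock": time; "joints": joint angles; "qvel": joint speeds; "tau": joint torques, N m; "tcp_pos": TCP position; "eef_rot": TCP orientation; "ft_force": force on the tool from outside, world axes, zero at the start; "ft_torque": the same for the moment, N m; "gripper_width": finger opening in m.
Only numpy, scipy, OpenCV 4.12 (cv2) and the standard library are available. Lean on these libraries where they do the work, as an engineer would, in place of code of your own. Each camera call takes 0.05 s, during which the arm holds its last target. There are 200 camera calls.

### The job

Lock the lap plate of the little specimen grinder to its spindle: turn the plate by its hub until the two keyways face each other, then take the gib-head key from its block, feed it upright into the keyway with its flat face against the spindle, and press or tap it down on its head until it is wedged tight and stays so (a few pushes of 15 to 20 N will do; a much harder one can split the hub). Feed the key in rather than letting it drop, and do not disturb the specimens or the yellow safety glasses lying round the machine.

Things in the scene. Friction and masses are not known exactly. Their poses are not given: they have to be found in the camera images.
- grinder: bench flat-lap grinder: pale grey housing 200 x 220 mm, 59 mm high, fixed to the table, dark round splash pan on it (rim radius 98, rim 95 mm above the table), and an upright spindle at its middle that does not turn: 30 mm thick, its top level with the hub's, 132 mm above the table. Origin: on the table, on the spindle's axis; z up, -x towards the front panel (with knob and green switch)
- hub_top (a point): centre of the top face of the lap plate's iron hub, on the spindle's axis, 132 mm above the table. Hub radius 29 mm, standing 40 mm clear of the round lap plate (radius 75, upper face 92 mm above the table). Grip the hub from above across its sides to turn the plate. The hub's keyway is cut on the -x side of this point's axes, which turn with the plate
- lap (a joint): angle of lap plate and hub about the spindle's axis in rad, counter-clockwise from above positive; 0: the hub's keyway faces the spindle's, red dots in line. Range -1.3 to 1.3; it starts between 0.45 and 1.0. It turns easily (about 0.05 Nm) and stays where it is left
- keyway_mouth (a point): middle of the mouth of the joined keyways, fixed on the grinder (axes as the grinder's): level with the hub's top, 14.4 mm from the spindle's axis towards -x. Both keyways are 14 mm wide, open at the top. Spindle side: a vertical flat seat 8 mm from the axis (up to 1.4 mm more or less: play). Hub side: a floor 20.8 mm from the axis at the top, sloping in 1 in 8 for 35 mm; free to 52 mm down
- gib_key: loose bright steel gib-head taper key, about 90 g, standing upright in its block, the tip 9 mm above the table. Origin: middle of its lower end (the tip), z up. Shank 56 mm long, 12 mm wide along y; flat face at x = +4 mm, to go against the spindle, so the key's x axis lies along the grinder's x; tapered face at x = -4 mm at the tip, sloping out 1 in 8 to x = -11 mm under the head
- key_head (a point): middle of the top of the key's head, 72 mm above the tip, at x = -7 mm in the key's frame; axes as the key's. The head is 16 mm high, 12 mm wide along y and reaches from x = +4 to -18 mm of the key. Grip it across y, high on the head so that the fingertips stay clear of the hub; push on its top to drive the key home
- key_shoulder (a point): point of the key just under the head, 56 mm above the tip, x = 0. In place, the key binds with this point anywhere from 4 to 29 mm above the hub's top, as the play has it: only the resistance tells whether it is tight. Once it binds it goes about 1 mm deeper for each 9 N of push on the head; it locks itself and stays when let go, the tip 10 to 14 mm from the spindle's axis
- key_block: dark blue block 56 x 96 x 34 mm, fixed, long side along y. The key's pocket (14 x 15 mm, 25 mm deep, the key has about 1.5 mm of play in it) is in its middle, so that 31 mm of shank stand clear above the block. Two flat washers and a grey stone, up to 3 mm high, lie on it beside the pocket. Origin: middle of its underside
- amethyst: purple crystal specimen 58 x 80 x 42 mm, loose on the table, to be left alone. Origin: middle of its underside
- spec_dish: glass petri dish 103 mm across, 16 mm high, loose, with a brown specimen in it, to be left alone. Origin: middle of its underside
- glasses_yellow: yellow safety glasses 59 x 126 x 44 mm, loose, to be left alone. Origin: middle of their underside

How it is judged:
On the way, in this order (a step that is already met when the one before it is completed fails the run):
1. the lap plate is turned so that its keyway faces the spindle's (within 0.09 rad) (value of joint lap between -0.09 and 0.09 rad), for 0.2 s.
2. the key is started in the keyways, its tip at least 5 mm below the hub's top (z of gib_key in the frame of keyway_mouth below -0.005 m and horizontal distance between gib_key and keyway_mouth below 0.009 m), for 0.2 s.
At the end, for the whole second after the job is handed in: The keyways are in line within 0.09 rad, the key stands upright (within 0.06 rad) in both, its tip at least 24 mm below the hub's top and within 7 mm of the keyway's middle, at rest, and, let go, still wedged with more than 7 N between key and hub (all of step 1 and z of gib_key in the frame of keyway_mouth below -0.024 m and horizontal distance between gib_key and keyway_mouth below 0.007 m and angle between gib_key's own z axis and vertical below 0.06 rad and contact force between gib_key and grinder above 7 N and linear speed of gib_key below 0.01 m/s); the robot touches nothing.
It fails at once if the key is driven so hard that it presses on the hub with more than 32 N (the hub splits) (contact force between gib_key and grinder above 32 N).
It fails at once if the key is dropped or slammed into the keyway (faster than 0.4 m/s below the hub's top) (z of gib_key in the frame of keyway_mouth below -0.005 m and horizontal distance between gib_key and keyway_mouth below 0.009 m and linear speed of gib_key above 0.4 m/s).
It fails at once if the purple crystal, the dish with the brown specimen or the yellow glasses are shifted by more than 20 mm (distance of any of amethyst, spec_dish, glasses_yellow from where it was at the start of the episode above 0.02 m).
It also fails if it takes over 64 s, if anything falls off the work surface, if the arm or the gripper's body presses on something with over 40 N, if the wrist force passes 120 N, or if a joint passes its speed limit or range.

## Working session

There is one attempt and no reset: what is moved stays moved. The work goes in short steps, Python scripts to look and compute and a tool call to move; the robot and the scene stay as the last step left them, time stands still between calls to the robot, and variables do not carry over. Pictures are saved under pics/ and viewed, about 8 in all and at most 12, crops included, and the job is handed in when it is done.

Besides the shell and the picture viewer there is one more tool, called in YAML: its name, and indented under it one key for each argument. drive_tool: Moves the arm, as the interface text tells. Its arguments: {"type":"object","properties":{"steps":{"type":"array","items":{"type":"object","properties":{"xyz":{"type":"array","items":{"type":"number"}},"rot":{"type":"array","items":{"type":"number"}}}}},"grip":{"type":"number"}},"required":["steps"]}

```bash
mkdir -p pics; cat > h.py <<'E'
import numpy as np, cv2
from station import telemetry, eyes, env
from scipy.spatial.transform import Rotation as R
def shot(n):
    c=eyes.calibration(n); im,d=eyes.get_image(n); return im,d,c
def ray(c,u,v):
    f=240/np.tan(np.radians(c['fovy'])/2)
    K=np.array([[f,0,c['cx']],[0,f,c['cy']],[0,0,1]])
    p=cv2.undistortPoints(np.array(np.c_[np.ravel(u),np.ravel(v)],float)[:,None],K,np.array([c['k1'],0,0,0,0.]))[:,0]
    return np.c_[p,np.ones(len(p))]
def onplane(c,u,v,z):
    E=np.array(c['extrinsics']); d=ray(c,u,v)@E[:3,:3].T; o=E[:3,3]
    return o+d*((z-o[2])/d[:,2])[:,None]
def pts(c,d):
    v,u=np.mgrid[:480,:640]; E=np.array(c['extrinsics'])
    P=ray(c,u,v)*d.reshape(-1,1); return (P@E[:3,:3].T+E[:3,3]).reshape(480,640,3)
E
python3 - <<'E'
from h import *
for n in('top','scene'):
    im,d,c=shot(n); cv2.imwrite(f'pics/{n}0.png',im[...,::-1]); np.savez(f'{n}0.npz',im=im,d=d)
    print(n,c['fovy'],c['k1'],np.round(c['extrinsics'],3).tolist())
s=telemetry.observe();print(s)
E
```

```text
top 46.476470090486856 -0.1554393982048852 [[0.021, -0.996, 0.09, 0.444], [-1.0, -0.021, 0.008, -0.049], [-0.007, -0.09, -0.996, 1.423], [0.0, 0.0, 0.0, 1.0]]
scene 47.40575546538143 -0.16392842332670446 [[0.509, -0.454, 0.731, -0.319], [-0.861, -0.282, 0.424, -0.555], [0.013, -0.845, -0.534, 0.762], [0.0, 0.0, 0.0, 1.0]]
{'clock': 0.1, 'joints': array([ 1.39510768e+00,  3.59325302e-01,  1.11919639e-02, -3.03951170e-04,
       -1.22409413e+00, -2.88114978e-01]), 'qvel': array([-0.00010377, -0.00126613,  0.002067  ,  0.00078592,  0.00079527,
        0.0006256 ]), 'tau': array([-9.62793092e-04, -5.84160590e+01,  2.93751991e+01,  7.01553985e+00,
        1.02136118e-02, -5.91985963e-05]), 'tcp_pos': array([0.30178101, 0.60329548, 0.21122878]), 'eef_rot': array([ 9.73218911e-01, -2.29879138e-01, -1.02466737e-04,  7.22469655e-04]), 'ft_force': array([-0.37562623, -0.01103497,  0.11227848]), 'ft_torque': array([-0.05053144,  0.00958611, -0.0472517 ]), 'gripper_width': 0.08772057927634326}
```

View pics/top0.png

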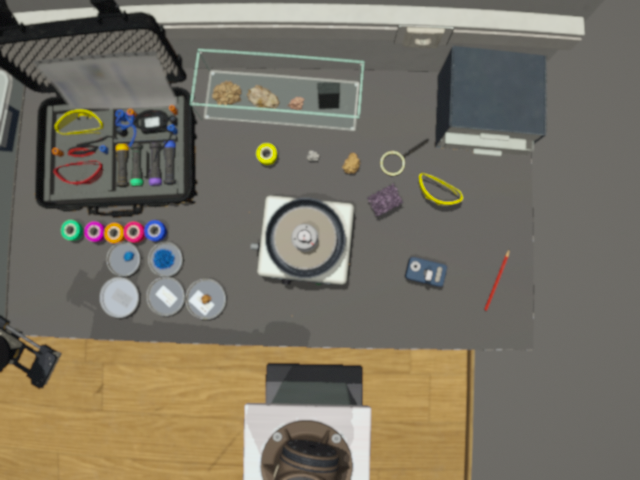

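View pics/scene0.png

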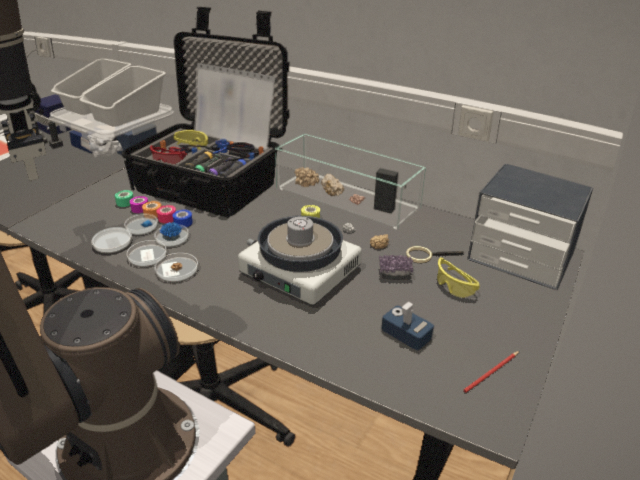

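The top view shows the grinder hub at about (305,236), the key block at (427,272), the amethyst at (385,200) and the glasses at (441,190). The scene view shows the key standing in its block and the front panel facing the robot.

```bash
python3 - <<'E'
from h import *
z=np.load('top0.npz');im,d=z['im'],z['d'];c=eyes.calibration('top');P=pts(c,d)
hsv=cv2.cvtColor(im,cv2.COLOR_RGB2HSV)
def comp(m,x0,x1,y0,y1):
    k=np.zeros((480,640),np.uint8);k[y0:y1,x0:x1]=m[y0:y1,x0:x1]; 
    cs=max(cv2.findContours(k,cv2.RETR_EXTERNAL,cv2.CHAIN_APPROX_NONE)[0],key=cv2.contourArea);return cs[:,0].astype(float)
def rect(cs,zz):
    q=onplane(c,cs[:,0],cs[:,1],zz)[:,:2]; r=cv2.minAreaRect((q*1000).astype(np.float32));return r
w=((hsv[...,1]<60)&(hsv[...,2]>140)).astype(np.uint8)
print('housing',rect(comp(w,245,365,185,295),.059))
b=((hsv[...,0]>100)&(hsv[...,0]<125)&(hsv[...,1]>90)).astype(np.uint8)
print('block',rect(comp(b,395,460,250,295),.034))
# hub by depth
Q=P.reshape(-1,3);s=(abs(Q[:,2]-.132)<.006)&(abs(Q[:,0]-P[236,305,0])<.06)&(abs(Q[:,1]-P[236,305,1])<.06)
print('hub',s.sum(),cv2.minEnclosingCircle((Q[s,:2]*1000).astype(np.float32)),Q[s].mean(0))
for n,(x0,x1,y0,y1) in dict(key=(405,450,250,295),am=(365,406,180,220),gl=(415,467,170,212)).items():
    q=P[y0:y1,x0:x1].reshape(-1,3);q=q[q[:,2]>.012];print(n,q.min(0).round(3),q.max(0).round(3))
    if n=='key':
        k=q[q[:,2]>.06];print(len(k),k.mean(0),np.median(k,0),k.min(0),k.max(0))
print('tank',P[50:125,195:365].reshape(-1,3)[:,2].max(), onplane(c,[195,365],[110,118],.15))
a=cv2.resize(im[205:267,270:340],None,fx=8,fy=8,interpolation=3);bb=cv2.resize(im[245:307,395:425+35],None,fx=8,fy=8,interpolation=3)
cv2.imwrite('pics/crop1.png',cv2.resize(np.hstack([a,bb[:496]]),(800,368))[...,::-1])
print(cv2.HoughCircles(cv2.cvtColor(cv2.resize(im[205:267,270:340],None,fx=8,fy=8),cv2.COLOR_RGB2GRAY),3,1.5,400,param1=80,param2=.7,minRadius=70,maxRadius=130))
E
```

```text
housing ((573.0324096679688, 13.05691146850586), (150.41632080078125, 149.9978485107422), 1.250573992729187)
block ((509.70880126953125, -312.8463134765625), (3.9423675537109375, 8.007083892822266), 19.246309280395508)
hub 414 ((568.60498046875, 10.108475685119629), 29.296735763549805) [0.56902917 0.01160912 0.13225705]
key [ 0.444 -0.344  0.012] [ 0.53  -0.049  1.423]
63 [ 0.47840183 -0.2426041   0.33545544] [ 0.48374817 -0.2864841   0.08197125] [ 0.44391558 -0.29707334  0.0602476 ] [ 0.49643193 -0.04911165  1.42331991]
am [ 0.444 -0.23   0.014] [ 0.715 -0.049  1.423]
gl [ 0.444 -0.383  0.012] [ 0.746 -0.049  1.423]
tank 1.423319909079263 [[ 0.86380287  0.27810544  0.15      ]
 [ 0.84938783 -0.12618327  0.15      ]]
[[[155.25 126.75 129.1 ]]]
```

View pics/crop1.png

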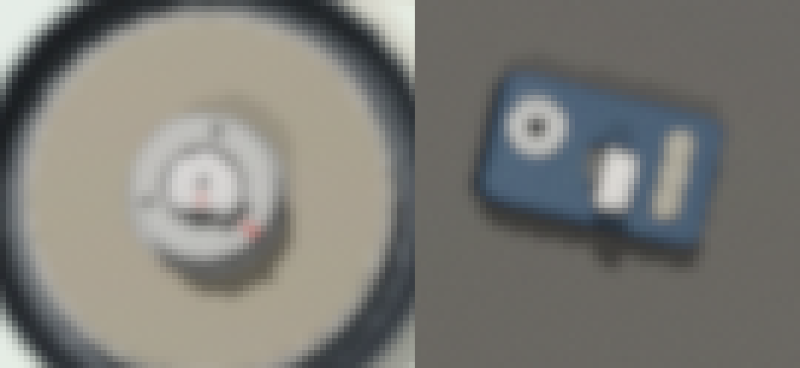

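The crop shows the hub centre near crop (207,180), the spindle's dot below it, and the hub's dot at lower right (253,230). That puts the lap angle at roughly 0.75 rad. The key head is at (615,180), tilted slightly. Next I move the wrist camera over the hub.

drive_tool:
  steps:
    - {"xyz": [2.7,2.7,-1.2]}
    - {"xyz": [2.7,2.7,-1.2]}
    - {"xyz": [2.7,2.7,-1.2]}
    - {"xyz": [2.7,2.7,-1.2]}
    - {"xyz": [2.7,2.7,-1.2]}
  grip: 0

```text
schema error: expected keys xyz, rot
```

drive_tool:
  steps:
    - {"xyz": [2.7,2.7,-1.0]}
    - {"xyz": [2.7,2.7,-1.0]}
    - {"xyz": [2.7,2.7,-1.0]}
    - {"xyz": [2.7,2.7,0]}
    - {"xyz": [2.7,2.7,0]}

```text
schema error: expected keys xyz, rot
```

```bash
python3 - <<'E'
from h import *
s=telemetry.observe();print(s['clock'],s['tcp_pos'],R.from_quat(s['eef_rot']).as_matrix().round(3).tolist(),s['joints'])
T=np.eye(4);T[:3,:3]=R.from_quat(s['eef_rot']).as_matrix();T[:3,3]=s['tcp_pos']
print((np.linalg.inv(T)@np.array(eyes.calibration('wrist')['extrinsics'])).round(3),eyes.calibration('wrist')['fovy'])
E
```

```text
0.1 [0.30178101 0.60329548 0.21122878] [[0.894, -0.447, -0.001], [-0.447, -0.894, -0.001], [0.0, 0.001, -1.0]] [ 1.39510768e+00  3.59325302e-01  1.11919639e-02 -3.03951170e-04
 -1.22409413e+00 -2.88114978e-01]
[[-0.    -0.968 -0.252  0.067]
 [ 1.    -0.     0.    -0.   ]
 [-0.    -0.252  0.968 -0.172]
 [ 0.     0.     0.     1.   ]] 69.71058661903547
```

drive_tool:
  steps:
    - {"xyz": [2.7,2.7,-1.2],"rot": [0,0,0]}
    - {"xyz": [2.7,2.7,-1.2],"rot": [0,0,0]}
    - {"xyz": [2.7,2.7,-1.2],"rot": [0,0,0]}
    - {"xyz": [2.7,2.7,-1.2],"rot": [0,0,0]}
    - {"xyz": [2.7,2.7,-1.2],"rot": [0,0,0]}
  grip: 0

```text
clock: 0.52
tcp_pos: [0.3601, 0.4195, 0.2644]
eef_rot: [0.974, -0.227, -0.001, 0.008]
ft_force: [1.0, -0.5, -0.2]
gripper_width: 0.0875
```

drive_tool:
  steps:
    - {"xyz": [2.7,2.7,-1.0],"rot": [0,0,0]}
    - {"xyz": [2.7,2.7,-1.0],"rot": [0,0,0]}
    - {"xyz": [2.7,2.7,-1.0],"rot": [0,0,0]}
    - {"xyz": [2.7,2.7,0],"rot": [0,0,0]}
    - {"xyz": [2.7,2.7,0],"rot": [0,0,0]}

```text
clock: 0.93
tcp_pos: [0.4227, 0.23, 0.3001]
eef_rot: [0.974, -0.226, -0.0, 0.007]
ft_force: [1.6, 0.8, 0.1]
gripper_width: 0.0877
```

drive_tool:
  steps:
    - {"xyz": [2.7,2.7,0],"rot": [0,0,0]}
    - {"xyz": [2.7,2.7,0],"rot": [0,0,0]}
    - {"xyz": [2.7,2.7,0],"rot": [0,0,0]}
    - {"xyz": [2.7,2.7,0],"rot": [0,0,0]}
    - {"xyz": [0,0,0],"rot": [0,0,0]}

```text
clock: 1.35
tcp_pos: [0.4727, 0.0728, 0.3026]
eef_rot: [0.974, -0.227, -0.0, 0.006]
ft_force: [-0.1, 0.3, -0.5]
gripper_width: 0.0877
```

drive_tool:
  steps:
    - {"xyz": [3.6,0,0],"rot": [0,0,0]}
    - {"xyz": [3.6,0,0],"rot": [0,0,0]}
    - {"xyz": [3.6,0,0],"rot": [0,0,0]}
    - {"xyz": [3.6,0,0],"rot": [0,0,0]}
    - {"xyz": [0,0,0],"rot": [0,0,-0.12]}

```text
clock: 1.77
tcp_pos: [0.6053, 0.0023, 0.3026]
eef_rot: [0.985, -0.17, -0.001, 0.005]
ft_force: [-0.8, 0.2, -0.6]
gripper_width: 0.0877
```

drive_tool:
  steps:
    - {"xyz": [0,0,0],"rot": [0,0,-0.12]}
    - {"xyz": [0,0,0],"rot": [0,0,-0.12]}
    - {"xyz": [0,0,0],"rot": [0,0,-0.12]}
    - {"xyz": [0,0,0],"rot": [0,0,-0.12]}
    - {"xyz": [0,0,0],"rot": [0,0,0]}

```text
clock: 2.18
tcp_pos: [0.6065, -0.0003, 0.2968]
eef_rot: [0.997, 0.081, -0.007, 0.006]
ft_force: [-0.4, 0.1, 0.4]
gripper_width: 0.0879
```

```bash
python3 - <<'E'
from h import *
im,d,c=shot('wrist');np.savez('w1.npz',im=im,d=d,E=c['extrinsics']);cv2.imwrite('pics/w1.png',im[...,::-1])
s=telemetry.observe();print(s['tcp_pos'],R.from_quat(s['eef_rot']).as_matrix().round(3).tolist(),s['joints'])
E
```

```text
[ 6.06434117e-01 -2.73061351e-04  2.96733642e-01] [[0.988, 0.154, -0.012], [0.154, -0.988, -0.013], [-0.014, 0.011, -1.0]] [ 0.32676605  0.21311059 -0.00230528  0.00810747 -1.37118086  1.39681865]
```

View pics/w1.png

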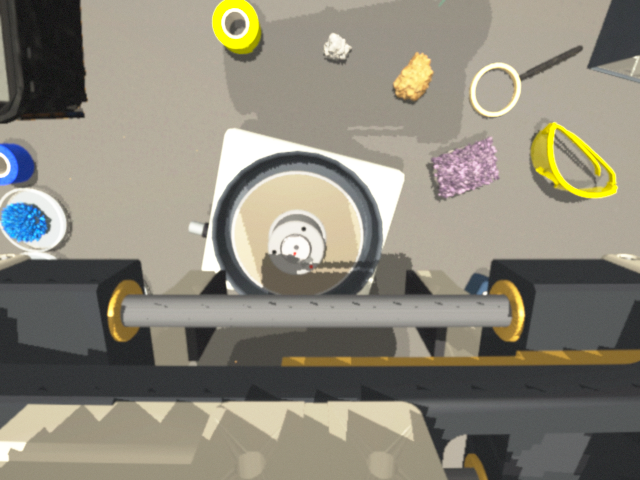

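The wrist view shows the hub near (298,240), with the gripper covering the lower half. I'll back off 6 cm to get a clear look at the dots.

drive_tool:
  steps:
    - {"xyz": [-3,0,0],"rot": [0.011,0.014,0]}
    - {"xyz": [-3,0,0],"rot": [0,0,0]}
    - {"xyz": [0,0,0],"rot": [0,0,0]}

```text
clock: 2.48
tcp_pos: [0.5455, -0.0092, 0.2938]
eef_rot: [0.998, 0.07, -0.003, 0.0]
ft_force: [-0.2, 0.4, -0.6]
gripper_width: 0.0876
```

```bash
cat > hub.py <<'E'
from h import *
import sys
n=sys.argv[1]
im,d,c=shot('wrist');np.savez(n+'.npz',im=im,d=d,E=c['extrinsics'])
s=telemetry.observe();print(s['tcp_pos'],R.from_quat(s['eef_rot']).as_matrix().round(3).tolist())
P=pts(c,d);Q=P.reshape(-1,3)
s=(abs(Q[:,2]-.132)<.006)&(np.hypot(Q[:,0]-.569,Q[:,1]-.011)<.045)&(d.ravel()>.05)
ce,r=cv2.minEnclosingCircle((Q[s,:2]*1000).astype(np.float32));print('hub depth',s.sum(),ce,r,Q[s,2].mean())
hsv=cv2.cvtColor(im,cv2.COLOR_RGB2HSV)
red=(((hsv[...,0]<8)|(hsv[...,0]>172))&(hsv[...,1]>110)&(hsv[...,2]>80)).astype(np.uint8)
k,l,st,cen=cv2.connectedComponentsWithStats(red)
cx=np.array(ce)
for i in range(1,k):
    p=onplane(c,[cen[i][0]],[cen[i][1]],.132)[0]*1000
    if np.hypot(*(p[:2]-cx))<35: print('red',st[i,4],cen[i].round(1),p[:2].round(1),np.hypot(*(p[:2]-cx)).round(1),'ang from -x',np.arctan2(-(p[1]-cx[1]),-(p[0]-cx[0])).round(3))
# housing top rim: points at z .059
w=(abs(P[...,2]-.058)<.006)&(hsv[...,1]<60)&(hsv[...,2]>130)&(np.hypot(P[...,0]-.569,P[...,1]-.011)<.16)
q=(P[w][:,:2]*1000).astype(np.float32);print('housing',w.sum(),cv2.minAreaRect(q))
f=240/np.tan(np.radians(c['fovy'])/2)
E4=np.linalg.inv(np.array(c['extrinsics']));h=E4@np.r_[cx/1000,.132,1];u,v=int(f*h[0]/h[2]+c['cx']),int(f*h[1]/h[2]+c['cy']);print(u,v)
x0=max(u-60,0);y0=max(v-45,0)
cv2.imwrite(f'pics/{n}.png',cv2.resize(im[y0:y0+90,x0:x0+120],None,fx=6,fy=6,interpolation=2)[...,::-1]);print('crop',x0,y0)
E
python3 hub.py w2
```

```text
[ 0.54731691 -0.00887193  0.29387046] [[0.99, 0.139, -0.004], [0.139, -0.99, -0.001], [-0.004, 0.0, -1.0]]
hub depth 2525 (568.0398559570312, 13.117228507995605) 29.06745719909668 0.13115195174466854
red 4 [295.5 195.5] [563.3  13.4] 4.8 ang from -x -0.064
red 8 [313.1 209.9] [551.6  -5.5] 24.8 ang from -x 0.846
housing 6317 ((569.35009765625, 24.395751953125), (240.41415405273438, 197.91036987304688), 85.23048400878906)
296 190
crop 236 145
```

View pics/w2.png

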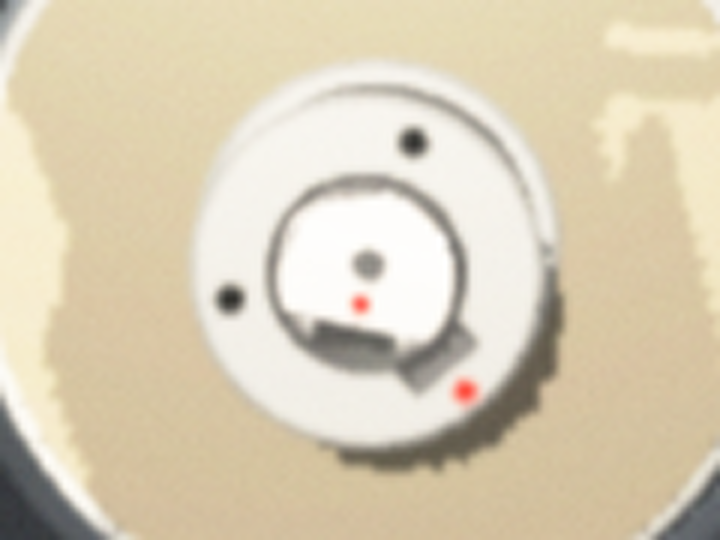

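The close view shows the spindle's red dot just below its centre mark and the hub's dot at lower right. Now I refine the angles.

```bash
python3 - <<'E'
from h import *
c=eyes.calibration('wrist')
for n in('w1','w2'):
    z=np.load(n+'.npz');im=z['im'];c['extrinsics']=z['E'];hsv=cv2.cvtColor(im,cv2.COLOR_RGB2HSV)
    w=((hsv[...,1]<50)&(hsv[...,2]>150)).astype(np.uint8)
    # back edge: first white row per column
    us=np.arange(250,390) if n=='w1' else np.arange(240,380)
    vs=np.array([np.argmax(w[60 if n=='w2' else 115:,u])+(60 if n=='w2' else 115) for u in us])
    p=onplane(c,us,vs,.059)[:,:2]
    for _ in range(4):
        l=np.polyfit(p[:,1],p[:,0],1);r=p[:,0]-np.polyval(l,p[:,1]);p=p[abs(r)<max(.0015,1.5*np.median(abs(r)))]
    print(n,'back edge yaw',-np.arctan(l[0]),len(p),'dist of edge ',(np.polyval(l,.012)))
z=np.load('w2.npz');im=z['im'].astype(float);c['extrinsics']=z['E']
red=np.clip(im[...,0]-im[...,1:].max(2)-25,0,None)
def cen(x,y,m,r=4):
    a=m[y-r:y+r+1,x-r:x+r+1];v,u=np.mgrid[y-r:y+r+1,x-r:x+r+1];return (a*u).sum()/a.sum(),(a*v).sum()/a.sum()
dark=np.clip(215-im.mean(2),0,None)
pp=[cen(297,189,dark,3),cen(296,196,red,3),cen(313,210,red)]
q=onplane(c,*zip(*pp),.132)*1000;print(np.round(pp,2),q.round(1))
for i in(1,2):print(np.hypot(*(q[i]-q[0])[:2]),np.arctan2(*(-(q[i]-q[0])[1::-1])))
E
```

```text
w1 back edge yaw 0.1623321798930155 140 dist of edge  0.7045257856735586
w2 back edge yaw -0.08229165032854995 90 dist of edge  0.6681520032786658
[[296.98 188.73]
 [295.64 195.25]
 [313.1  209.82]] [[570.   12.8 132. ]
 [563.5  13.3 132. ]
 [551.7  -5.4 132. ]]
6.47133835042182 -0.0760320900108331
25.85645508613339 0.7838165617261104
```

drive_tool:
  steps:
    - {"xyz": [2.5,-1.8,0],"rot": [0,0,0]}
    - {"xyz": [0,0,3],"rot": [0,0,-0.12]}
    - {"xyz": [0,0,3],"rot": [0,0,-0.12]}
    - {"xyz": [0,0,2],"rot": [0,0,-0.12]}
    - {"xyz": [0,0,0],"rot": [0,0,-0.12]}

```text
clock: 2.95
tcp_pos: [0.5736, 0.0145, 0.2145]
eef_rot: [0.953, 0.303, 0.003, -0.0]
ft_force: [-0.8, -0.0, -0.5]
gripper_width: 0.0876
```

drive_tool:
  steps:
    - {"xyz": [0,0,0],"rot": [0,0,-0.12]}
    - {"xyz": [0,0,0],"rot": [0,0,0]}

```text
clock: 3.12
tcp_pos: [0.5737, 0.0148, 0.2121]
eef_rot: [0.932, 0.362, 0.001, 0.0]
ft_force: [-0.0, -0.1, 0.5]
gripper_width: 0.0873
```

```bash
cat > rel.py <<'E'
from h import *
import sys
# rel.py x y z yaw : shift in tool axes (cm) and rotvec to pose
x,y,z,yaw=map(float,sys.argv[1:5]);s=telemetry.observe();r=R.from_quat(s['eef_rot']);M=r.as_matrix()
t=R.from_matrix([[np.cos(yaw),np.sin(yaw),0],[np.sin(yaw),-np.cos(yaw),0],[0,0,-1]])
print('t',round(s['clock'],2),'tcp',s['tcp_pos'].round(4),'yaw',np.arctan2(M[1,0],M[0,0]).round(4),'z',M[:,2].round(3),'w',round(s['gripper_width'],4),'f',s['ft_force'].round(1))
print('shift cm',((M.T@(np.array([x,y,z])-s['tcp_pos']))*100).round(2),'rot',(r.inv()*t).as_rotvec().round(3))
E
python3 rel.py .569 .0125 .117 .78
```

```text
t 3.12 tcp [0.5737 0.0148 0.2121] yaw 0.7407 z [ 0.001  0.    -1.   ] w 0.0873 f [-0.  -0.1  0.5]
shift cm [-0.52 -0.15  9.51] rot [ 0.001 -0.001 -0.039]
```

drive_tool:
  steps:
    - {"xyz": [-0.5,-0.15,2.5],"rot": [0,0,-0.04]}
    - {"xyz": [0,0,2.5],"rot": [0,0,0]}
    - {"xyz": [0,0,2],"rot": [0,0,0]}
    - {"xyz": [0,0,1.2],"rot": [0,0,0]}
    - {"xyz": [0,0,0],"rot": [0,0,0]}

```text
clock: 3.53
tcp_pos: [0.5733, 0.0139, 0.1291]
eef_rot: [0.931, 0.366, 0.004, 0.001]
ft_force: [-0.5, -0.1, -0.7]
gripper_width: 0.0876
```

```bash
python3 rel.py .569 .0125 .117 .78
```

```text
t 3.53 tcp [0.5733 0.0139 0.1291] yaw 0.7498 z [ 0.007  0.001 -1.   ] w 0.0876 f [-0.5 -0.1 -0.7]
shift cm [-0.42 -0.2   1.21] rot [ 0.004 -0.006 -0.03 ]
```

drive_tool:
  steps:
    - {"xyz": [-0.4,-0.2,1.0],"rot": [0,-0.006,-0.03]}
    - {"xyz": [-0.2,-0.1,0],"rot": [0,0,0]}
    - {"xyz": [0,0,0],"rot": [0,0,0]}

```text
clock: 3.78
tcp_pos: [0.5679, 0.0121, 0.1193]
eef_rot: [0.926, 0.377, 0.001, 0.002]
ft_force: [0.4, 0.4, -0.2]
gripper_width: 0.0876
```

drive_tool:
  steps:
    - {"xyz": [0,0,0],"rot": [0,0,0]}
    - {"xyz": [0,0,0],"rot": [0,0,0]}
    - {"xyz": [0,0,0],"rot": [0,0,0]}
    - {"xyz": [0,0,0],"rot": [0,0,0]}
    - {"xyz": [0,0,0],"rot": [0,0,0]}
  grip: 1

```text
clock: 4.2
tcp_pos: [0.5698, 0.0126, 0.1227]
eef_rot: [0.927, 0.376, 0.004, 0.003]
ft_force: [-0.6, 0.2, 0.2]
gripper_width: 0.06
```

```bash
python3 rel.py .569 .0125 .117 -.08
```

```text
t 4.2 tcp [0.5698 0.0126 0.1227] yaw 0.7713 z [ 0.009 -0.002 -1.   ] w 0.06 f [-0.6  0.2  0.2]
shift cm [-0.07 -0.05  0.57] rot [ 0.005 -0.008  0.851]
```

drive_tool:
  steps:
    - {"xyz": [0,0,0.3],"rot": [0,0,0]}
    - {"xyz": [0,0,0],"rot": [0,0,0.11]}
    - {"xyz": [0,0,0],"rot": [0,0,0.11]}
    - {"xyz": [0,0,0],"rot": [0,0,0.11]}
    - {"xyz": [0,0,0],"rot": [0,0,0.11]}

```text
clock: 4.62
tcp_pos: [0.5702, 0.0128, 0.1197]
eef_rot: [0.987, 0.158, 0.005, 0.002]
ft_force: [0.0, -0.9, 0.5]
gripper_width: 0.0267
```

```bash
python3 rel.py .569 .0125 .117 -.08
```

```text
t 4.62 tcp [0.5702 0.0128 0.1197] yaw 0.3168 z [ 0.01  -0.001 -1.   ] w 0.0267 f [ 0.  -0.9  0.5]
shift cm [-0.13 -0.01  0.27] rot [ 0.003 -0.01   0.397]
```

The gripper closed to 27 mm, although the hub is 58 mm wide. I need to look.

```bash
python3 rel.py .569 .0125 .117 -.08; python3 - <<'E'
from h import *
im,d,c=shot('scene');im2,d2,c2=shot('wrist');im3,_,_=shot('top');print(env.tip_extent)
a=cv2.resize(im[150:310,210:370],(480,480),interpolation=2)
b=cv2.resize(im2,(320,240));e=cv2.resize(im3[175:300,235:375],(320,240))
cv2.imwrite('pics/s1.png',np.hstack([a,np.vstack([b,e])])[...,::-1])
E
```

```text
t 4.62 tcp [0.5702 0.0128 0.1197] yaw 0.3168 z [ 0.01  -0.001 -1.   ] w 0.0267 f [ 0.  -0.9  0.5]
shift cm [-0.13 -0.01  0.27] rot [ 0.003 -0.01   0.397]
0.017
```

View pics/s1.png

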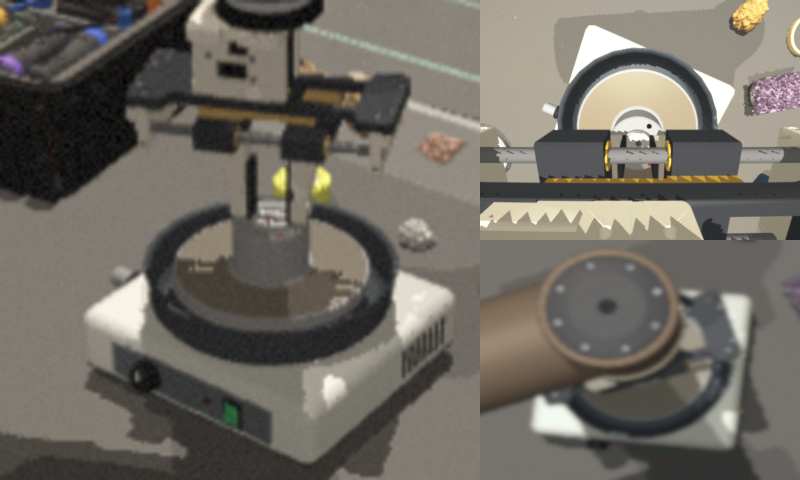

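```bash
python3 - <<'E'
from h import *
im,d,c=shot('scene');P=pts(c,d);r=P[150:310,210:370];m=im[150:310,210:370]
for col in (82,87,90,95,99,101,103):   # crop x in 480-px picture /3
    print(col,[(k,*(r[k,col]*1000).round().astype(int)) for k in range(54,92,4)])
E
python3 - <<'E'
from h import *
im,d,c=shot('scene')
cv2.imwrite('pics/s2.png',cv2.resize(im[195:255,270:330],(600,600),interpolation=0)[...,::-1])
E
```

```text
82 [(54, np.int64(553), np.int64(22), np.int64(185)), (58, np.int64(553), np.int64(23), np.int64(175)), (62, np.int64(555), np.int64(24), np.int64(164)), (66, np.int64(555), np.int64(24), np.int64(154)), (70, np.int64(555), np.int64(24), np.int64(143)), (74, np.int64(554), np.int64(24), np.int64(133)), (78, np.int64(541), np.int64(16), np.int64(132)), (82, np.int64(537), np.int64(13), np.int64(125)), (86, np.int64(542), np.int64(17), np.int64(110)), (90, np.int64(538), np.int64(14), np.int64(103))]
87 [(54, np.int64(571), np.int64(21), np.int64(177)), (58, np.int64(570), np.int64(21), np.int64(167)), (62, np.int64(571), np.int64(21), np.int64(157)), (66, np.int64(-319), np.int64(-555), np.int64(762)), (70, np.int64(569), np.int64(20), np.int64(137)), (74, np.int64(559), np.int64(14), np.int64(134)), (78, np.int64(544), np.int64(4), np.int64(134)), (82, np.int64(541), np.int64(2), np.int64(126)), (86, np.int64(540), np.int64(2), np.int64(117)), (90, np.int64(542), np.int64(3), np.int64(105))]
90 [(54, np.int64(844), np.int64(187), np.int64(1)), (58, np.int64(823), np.int64(174), np.in
[... 1739 characters left out ...]
78, np.int64(569), np.int64(-17), np.int64(128)), (82, np.int64(568), np.int64(-18), np.int64(119)), (86, np.int64(572), np.int64(-15), np.int64(105)), (90, np.int64(573), np.int64(-15), np.int64(94))]
103 [(54, np.int64(861), np.int64(154), np.int64(3)), (58, np.int64(800), np.int64(117), np.int64(29)), (62, np.int64(779), np.int64(104), np.int64(31)), (66, np.int64(775), np.int64(101), np.int64(22)), (70, np.int64(659), np.int64(32), np.int64(89)), (74, np.int64(640), np.int64(21), np.int64(90)), (78, np.int64(617), np.int64(7), np.int64(96)), (82, np.int64(603), np.int64(-2), np.int64(95)), (86, np.int64(587), np.int64(-11), np.int64(95)), (90, np.int64(577), np.int64(-17), np.int64(92))]
```

View pics/s2.png

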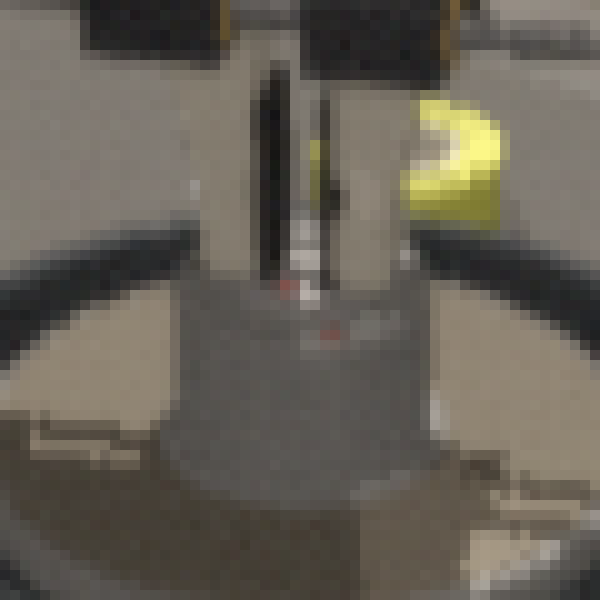

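```bash
python3 rel.py .569 .0125 .117 -.08; python3 - <<'E'
from h import *
im,d,c=shot('wrist');P=pts(c,d);print(np.array(c['extrinsics'])[:3,3])
q=P.reshape(-1,3);ok=(d.ravel()>.05)&(np.hypot(q[:,0]-.569,q[:,1]-.0125)<.07)
h,e=np.histogram(q[ok,2],bins=np.arange(.05,.2,.005));print(dict(zip(e.round(3),h)))
for w in('w1','w2'):
    z=np.load(w+'.npz');c['extrinsics']=z['E'];q=pts(c,z['d']).reshape(-1,3);print(w,z['E'][:3,3])
    ok=(z['d'].ravel()>.05)&(np.hypot(q[:,0]-.569,q[:,1]-.0125)<.07)
    h,e=np.histogram(q[ok,2],bins=np.arange(.05,.2,.005));print(dict(zip(e.round(3),h)))
E
```

```text
t 4.87 tcp [0.5702 0.0128 0.1198] yaw 0.3263 z [ 0.01  -0.002 -1.   ] w 0.0067 f [-0.2 -0.4 -0.4]
shift cm [-0.13 -0.02  0.28] rot [ 0.003 -0.01   0.406]
[0.63235097 0.035253   0.29232867]
{np.float64(0.05): np.int64(0), np.float64(0.055): np.int64(0), np.float64(0.06): np.int64(0), np.float64(0.065): np.int64(0), np.float64(0.07): np.int64(0), np.float64(0.075): np.int64(0), np.float64(0.08): np.int64(0), np.float64(0.085): np.int64(355), np.float64(0.09): np.int64(17534), np.float64(0.095): np.int64(127), np.float64(0.1): np.int64(134), np.float64(0.105): np.int64(135), np.float64(0.11): np.int64(161), np.float64(0.115): np.int64(168), np.float64(0.12): np.int64(194), np.float64(0.125): np.int64(518), np.float64(0.13): np.int64(2587), np.float64(0.135): np.int64(69), np.float64(0.14): np.int64(161), np.float64(0.145): np.int64(179), np.float64(0.15): np.int64(239), np.float64(0.155): np.int64(107), np.float64(0.16): np.int64(60), np.float64(0.165): np.int64(12), np.float64(0.17): np.int64(49), np.float64(0.175): np.int64(407), np.float64(0.18): np.int64(234), np.float64(0.185): np.
[... 1375 characters left out ...]
oat64(0.09): np.int64(9977), np.float64(0.095): np.int64(22), np.float64(0.1): np.int64(25), np.float64(0.105): np.int64(43), np.float64(0.11): np.int64(47), np.float64(0.115): np.int64(57), np.float64(0.12): np.int64(66), np.float64(0.125): np.int64(258), np.float64(0.13): np.int64(2283), np.float64(0.135): np.int64(0), np.float64(0.14): np.int64(0), np.float64(0.145): np.int64(0), np.float64(0.15): np.int64(0), np.float64(0.155): np.int64(0), np.float64(0.16): np.int64(0), np.float64(0.165): np.int64(0), np.float64(0.17): np.int64(0), np.float64(0.175): np.int64(0), np.float64(0.18): np.int64(0), np.float64(0.185): np.int64(0), np.float64(0.19): np.int64(0), np.float64(0.195): np.int64(0)}
```

drive_tool:
  steps:
    - {"xyz": [0,0,-3.5],"rot": [0,0,0]}
    - {"xyz": [0,0,-2],"rot": [0,0,0]}
    - {"xyz": [0,0,0],"rot": [0,0,0]}
    - {"xyz": [0,0,0],"rot": [0,0,0]}
  grip: 0

```text
clock: 5.25
tcp_pos: [0.5687, 0.0126, 0.1755]
eef_rot: [0.986, 0.167, 0.003, 0.002]
ft_force: [0.3, 0.4, -0.9]
gripper_width: 0.0248
```

```bash
python3 rel.py .569 .0125 .117 .78; python3 - <<'E'
from h import *
im,d,c=shot('scene');P=pts(c,d);q=P.reshape(-1,3)
ok=(d.ravel()>.05)&(np.hypot(q[:,0]-.57,q[:,1]-.0125)<.065)&(q[:,2]<.25)
h,e=np.histogram(q[ok,2],bins=np.arange(.08,.25,.005));print(dict(zip(e.round(3).tolist(),h.tolist())))
cv2.imwrite('pics/s3.png',cv2.resize(im[160:260,250:350],(500,500),interpolation=0)[...,::-1])
E
```

```text
t 5.25 tcp [0.5687 0.0126 0.1755] yaw 0.3348 z [ 0.007 -0.003 -1.   ] w 0.0248 f [ 0.3  0.4 -0.9]
shift cm [-0.01 -0.01  5.85] rot [ 0.006 -0.005 -0.445]
{0.08: 0, 0.085: 2, 0.09: 594, 0.095: 310, 0.1: 49, 0.105: 48, 0.11: 44, 0.115: 50, 0.12: 50, 0.125: 54, 0.13: 232, 0.135: 61, 0.14: 0, 0.145: 0, 0.15: 0, 0.155: 0, 0.16: 0, 0.165: 0, 0.17: 0, 0.175: 0, 0.18: 0, 0.185: 0, 0.19: 8, 0.195: 36, 0.2: 39, 0.205: 40, 0.21: 43, 0.215: 32, 0.22: 38, 0.225: 39, 0.23: 45, 0.235: 56, 0.24: 33}
```

View pics/s3.png

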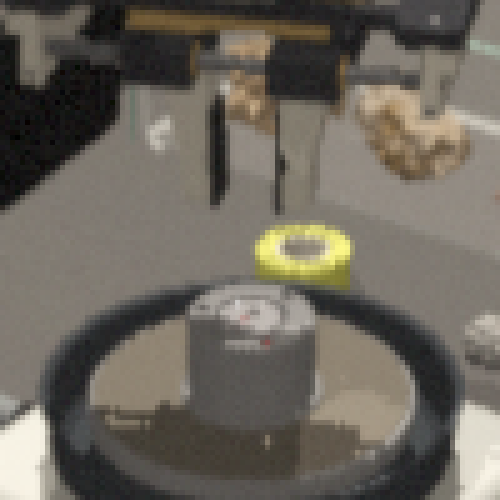

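The fingertips are visibly at z≈0.192 while the TCP reads 0.1755. They stand about 17 mm behind the reported TCP, not 17 mm ahead of it as stated. I'll measure that offset in the tool frame.

```bash
python3 rel.py .569 .0125 .117 .78; python3 - <<'E'
from h import *
for n in('scene','top'):
    s=telemetry.observe();M=R.from_quat(s['eef_rot']).as_matrix()
    im,d,c=shot(n);P=pts(c,d);q=P[d>.05]
    t=(q-s['tcp_pos'])@M*1000
    ok=(abs(t[:,0])<40)&(abs(t[:,1])<70)&(t[:,2]>-150)&(t[:,2]<30);t=t[ok]
    for a,b in((-150,-120),(-120,-90),(-90,-60),(-60,-50),(-50,-40),(-40,-30),(-30,-20),(-20,-10),(-10,20)):
        k=t[(t[:,2]>=a)&(t[:,2]<b)]
        for sg in(-1,1):
            kk=k[k[:,1]*sg>0]
            if len(kk)>3: print(n,a,b,sg,len(kk),'x',np.percentile(kk[:,0],[5,50,95]).round(1),'y',np.percentile(kk[:,1],[3,50,97]).round(1),'zmax',kk[:,2].max().round(1))
print(telemetry.observe()['gripper_width'])
E
```

```text
t 5.3 tcp [0.5688 0.0125 0.1755] yaw 0.3347 z [ 0.007 -0.003 -1.   ] w 0.0284 f [ 1.1 -0.2  1.8]
shift cm [-0.02 -0.02  5.85] rot [ 0.006 -0.005 -0.445]
scene -150 -120 -1 424 x [-28.1 -22.7  -0.1] y [-68.1 -31.6  -2.1] zmax -120.0
scene -150 -120 1 362 x [-28.  -21.1  20.5] y [ 1.7 18.1 68.3] zmax -120.0
scene -120 -90 -1 365 x [-38.6 -28.9 -20.6] y [-67.6 -30.1  -3.1] zmax -90.1
scene -120 -90 1 470 x [-38.6 -24.9  19.4] y [ 3.8 35.6 64.2] zmax -90.0
scene -90 -60 -1 104 x [-37.4 -10.7   8.3] y [-40.8 -21.4 -14.1] zmax -60.0
scene -90 -60 1 82 x [-38.5 -11.3   3. ] y [16.1 29.7 48.4] zmax -60.1
scene -60 -50 -1 48 x [-13.7  -9.5   7.8] y [-31.8 -20.8 -13.9] zmax -50.3
scene -60 -50 1 45 x [-12.8 -10.   -0.6] y [13.9 23.9 34.6] zmax -50.5
scene -50 -40 -1 39 x [-13.4 -10.4   7.8] y [-31.  -20.8 -13.7] zmax -40.0
scene -50 -40 1 33 x [-14.4 -10.8  -3.7] y [16.  26.1 32.1] zmax -40.0
scene -40 -30 -1 43 x [-12.8  -9.4   6.5] y [-29.8 -21.  -14.2] zmax -30.3
scene -40 -30 1 34 x [-12.7  -9.4   6.5] y [16.  23.7 30.6] zmax -30.2
scene -30 -20 -1 40 x [-12.2  -9.4   7.2] y [-29.6 -19.  -13.6] zmax -20.1
scene -30 -20 1 35 x [-13.3  -9.6   8.6] y [16.8 25.2 30.4] zmax -20.2
scene -20 -10 -1 6 x [-9.3 -5.2  7.8] y [-24.8 -14.9 -14. ] zmax -17.1
scene -20 -10 1 5 x [-9.8 -8.5 -7.5] y [16.1 18.5 27.3] zmax -17.3
top -150 -120 -1 35 x [-35.7 -25.3 -21.8] y [-69.5 -65.3 -53.1] zmax -120.4
top -150 -120 1 121 x [-25.1 -18.8  25.9] y [37.8 64.  69.7] zmax -120.1
top -120 -90 -1 79 x [-38.8 -34.8 -25.7] y [-64.5 -41.  -19.6] zmax -91.5
top -120 -90 1 172 x [-37.8 -28.9  -2. ] y [22.6 45.1 66.7] zmax -93.5
top -90 -60 -1 4 x [-39.  -38.8 -38.8] y [-45.4 -36.1 -26.8] zmax -87.5
top -90 -60 1 4 x [-38.1 -38.1 -38. ] y [27.1 36.4 45.6] zmax -85.3
0.036573140852415566
```

The fingertips sit 17.5 mm behind the reported TCP, so the TCP reading is about 35 mm too far forward along tool z. The x and y offsets are fine. I'll correct for it: tip z = reported z + 0.0175.

drive_tool:
  steps:
    - {"xyz": [0,0,0],"rot": [0.006,-0.005,-0.115]}
    - {"xyz": [0,0,0],"rot": [0,0,-0.115]}
    - {"xyz": [0,0,0],"rot": [0,0,-0.115]}
    - {"xyz": [0,0,0],"rot": [0,0,-0.1]}
    - {"xyz": [0,0,0],"rot": [0,0,0]}
  grip: 0

```text
clock: 5.82
tcp_pos: [0.5651, 0.0117, 0.1687]
eef_rot: [0.921, 0.389, -0.005, -0.001]
ft_force: [-1.1, -0.1, 0.5]
gripper_width: 0.0699
```

```bash
python3 rel.py .569 .0125 .086 .78
```

```text
t 5.82 tcp [0.5651 0.0117 0.1687] yaw 0.8 z [-0.011 -0.001 -1.   ] w 0.0699 f [-1.1 -0.1  0.5]
shift cm [0.4  0.28 8.27] rot [-0.007  0.008  0.02 ]
```

drive_tool:
  steps:
    - {"xyz": [0.4,0.28,0.5],"rot": [-0.007,0.008,0]}
    - {"xyz": [0,0,0.5],"rot": [0,0,0]}
    - {"xyz": [0,0,0.5],"rot": [0,0,0]}
    - {"xyz": [0,0,0.5],"rot": [0,0,0]}
  grip: 0

```text
clock: 6.15
tcp_pos: [0.5698, 0.0126, 0.1455]
eef_rot: [0.923, 0.385, -0.001, 0.0]
ft_force: [-0.3, -0.1, -0.7]
gripper_width: 0.0874
```

```bash
python3 rel.py .569 .0125 .086 .78
```

```text
t 6.15 tcp [0.5698 0.0126 0.1455] yaw 0.7903 z [-0.001 -0.001 -1.   ] w 0.0874 f [-0.3 -0.1 -0.7]
shift cm [-0.05 -0.05  5.95] rot [0.    0.001 0.01 ]
```

drive_tool:
  steps:
    - {"xyz": [0,0,1.5],"rot": [0,0,0]}
    - {"xyz": [0,0,1.5],"rot": [0,0,0]}
    - {"xyz": [0,0,1.3],"rot": [0,0,0]}
    - {"xyz": [0,0,0.8],"rot": [0,0,0]}
    - {"xyz": [0,0,0.3],"rot": [0,0,0]}

```text
clock: 6.57
tcp_pos: [0.5688, 0.0123, 0.0864]
eef_rot: [0.924, 0.382, -0.001, 0.0]
ft_force: [0.3, 0.1, -0.6]
gripper_width: 0.0876
```

drive_tool:
  steps:
    - {"xyz": [0,0,0],"rot": [0,0,0]}
    - {"xyz": [0,0,0],"rot": [0,0,0]}
    - {"xyz": [0,0,0],"rot": [0,0,0]}
    - {"xyz": [0,0,0],"rot": [0,0,0]}
    - {"xyz": [0,0,0],"rot": [0,0,0]}
  grip: 1

```text
clock: 6.98
tcp_pos: [0.5693, 0.0123, 0.087]
eef_rot: [0.924, 0.381, -0.001, 0.0]
ft_force: [0.7, -0.4, -0.4]
gripper_width: 0.0595
```

drive_tool:
  steps:
    - {"xyz": [0,0,0],"rot": [0,0,0]}

```text
clock: 7.07
tcp_pos: [0.5687, 0.0128, 0.087]
eef_rot: [0.925, 0.381, -0.001, -0.0]
ft_force: [-1.0, 2.8, -5.8]
gripper_width: 0.0575
```

```bash
python3 rel.py .569 .0125 .086 -.08
```

```text
t 7.07 tcp [0.5687 0.0128 0.087 ] yaw 0.7821 z [-0.003 -0.001 -1.   ] w 0.0575 f [-1.   2.8 -5.8]
shift cm [-0.    0.04  0.1 ] rot [-0.     0.003  0.862]
```

Now the hub is really gripped, at 57.5 mm. I turn it by +0.865 about tool z.

drive_tool:
  steps:
    - {"xyz": [0,0,0],"rot": [0,0,0.11]}
    - {"xyz": [0,0,0],"rot": [0,0,0.11]}
    - {"xyz": [0,0,0],"rot": [0,0,0.11]}
    - {"xyz": [0,0,0],"rot": [0,0,0.11]}
    - {"xyz": [0,0,0],"rot": [0,0,0.11]}

```text
clock: 7.48
tcp_pos: [0.5689, 0.0126, 0.087]
eef_rot: [0.994, 0.106, -0.001, -0.0]
ft_force: [0.3, -0.7, -3.4]
gripper_width: 0.0571
```

```bash
python3 rel.py .569 .0125 .086 -.083
```

```text
t 7.48 tcp [0.5689 0.0126 0.087 ] yaw 0.2121 z [-0.002 -0.    -1.   ] w 0.0571 f [ 0.3 -0.7 -3.4]
shift cm [0.01 0.01 0.1 ] rot [-0.     0.002  0.295]
```

drive_tool:
  steps:
    - {"xyz": [0,0,0],"rot": [0,0,0.11]}
    - {"xyz": [0,0,0],"rot": [0,0,0.11]}
    - {"xyz": [0,0,0],"rot": [0,0,0.07]}
    - {"xyz": [0,0,0],"rot": [0,0,0]}

```text
clock: 7.82
tcp_pos: [0.5689, 0.0125, 0.0869]
eef_rot: [0.999, -0.05, -0.0, -0.0]
ft_force: [0.5, -0.1, -3.7]
gripper_width: 0.0574
```

```bash
python3 rel.py .569 .0125 .086 -.083; python3 hub.py w3 | grep -v housing
```

```text
t 7.82 tcp [0.5689 0.0125 0.0869] yaw -0.1002 z [-0.001  0.001 -1.   ] w 0.0574 f [ 0.5 -0.1 -3.7]
shift cm [ 0.01 -0.    0.09] rot [-0.001  0.001 -0.017]
[0.56889759 0.01249834 0.08695029] [[0.995, -0.096, -0.001], [-0.096, -0.995, 0.001], [-0.001, -0.001, -1.0]]
hub depth 8167 (579.307861328125, 9.878793716430664) 43.71412658691406 0.13084110265865473
red 49 [315.7 329.9] [563.7  13.4] 16.0 ang from -x -0.223
320 294
crop 260 249
```

drive_tool:
  steps:
    - {"xyz": [0,0,0],"rot": [0,0,0]}
    - {"xyz": [0,0,0],"rot": [0,0,0]}
    - {"xyz": [0,0,0],"rot": [0,0,0]}
  grip: 0

```text
clock: 8.12
tcp_pos: [0.5696, 0.0125, 0.0879]
eef_rot: [0.999, -0.044, 0.0, -0.0]
ft_force: [0.5, -0.6, -0.4]
gripper_width: 0.0722
```

drive_tool:
  steps:
    - {"xyz": [0,0,-2],"rot": [0,0,0]}
    - {"xyz": [0,0,-4],"rot": [0,0,0]}
    - {"xyz": [0,0,-4],"rot": [0,0,0]}
    - {"xyz": [0,0,-4],"rot": [0,0,0]}
    - {"xyz": [-4,0,0],"rot": [0,0,0]}

```text
clock: 8.53
tcp_pos: [0.5335, 0.0154, 0.2328]
eef_rot: [0.999, -0.041, -0.001, 0.002]
ft_force: [2.6, 1.3, 3.3]
gripper_width: 0.0879
```

drive_tool:
  steps:
    - {"xyz": [-2,0,-4],"rot": [0,0,0]}
    - {"xyz": [0,0,0],"rot": [0,0,0]}

```text
clock: 8.7
tcp_pos: [0.5057, 0.0142, 0.264]
eef_rot: [0.999, -0.04, -0.005, 0.003]
ft_force: [2.9, 0.0, 3.3]
gripper_width: 0.0877
```

```bash
python3 hub.py w4; python3 - <<'E'
from h import *
z=np.load('w4.npz');im=z['im'].astype(float);c=eyes.calibration('wrist');c['extrinsics']=z['E']
red=np.clip(im[...,0]-im[...,1:].max(2)-25,0,None)
n,l,st,ce=cv2.connectedComponentsWithStats((red>20).astype(np.uint8))
for i in range(1,n):
    p=onplane(c,[ce[i][0]],[ce[i][1]],.132)[0]
    if np.hypot(p[0]-.56,p[1]-.012)<.04: print('dot',ce[i].round(1),st[i,4],(p*1000).round(1))
E
```

```text
[0.50381862 0.01433854 0.25984262] [[0.997, -0.08, -0.016], [-0.081, -0.997, -0.005], [-0.015, 0.006, -1.0]]
hub depth 3296 (568.1768188476562, 13.054216384887695) 29.15546989440918 0.13114240937109634
red 5 [310.6 156.8] [563.5  13.4] 4.7 ang from -x -0.08
red 9 [312. 180.] [543.7  13.9] 24.5 ang from -x -0.033
housing 6689 ((569.7664794921875, 25.152328491210938), (242.52330017089844, 196.16839599609375), 85.1877212524414)
310 151
crop 250 106
dot [310.8 157. ] 10 [563.3  13.3 132. ]
dot [311.8 180. ] 21 [543.7  14.  132. ]
```

The dots put the lap angle at about +0.02 to +0.03 rad (tolerance 0.09). I go on to the key.

drive_tool:
  steps:
    - {"xyz": [-0.7,4,0],"rot": [0.006,0.015,0]}
    - {"xyz": [-0.7,4,0],"rot": [0,0,0]}
    - {"xyz": [-0.7,4,0],"rot": [0,0,0]}
    - {"xyz": [-0.7,4,0],"rot": [0,0,0]}
    - {"xyz": [-0.7,4,0],"rot": [0,0,0]}

```text
clock: 9.17
tcp_pos: [0.4543, -0.1822, 0.2612]
eef_rot: [1.0, -0.031, 0.003, -0.001]
ft_force: [0.8, -0.7, 0.3]
gripper_width: 0.0879
```

drive_tool:
  steps:
    - {"xyz": [-0.7,4,0],"rot": [0,0,0]}
    - {"xyz": [-0.7,4,0],"rot": [0,0,0]}
    - {"xyz": [-0.7,4,0],"rot": [0,0,0]}
    - {"xyz": [0,0,0],"rot": [0,0,0]}

```text
clock: 9.5
tcp_pos: [0.4227, -0.3094, 0.2611]
eef_rot: [1.0, -0.03, 0.003, -0.0]
ft_force: [0.4, 0.8, 0.1]
gripper_width: 0.088
```

```bash
python3 rel.py .49 -.29 .2 -.083; python3 - <<'E'
from h import *
im,d,c=shot('wrist');np.savez('k1.npz',im=im,d=d,E=c['extrinsics']);P=pts(c,d);q=P[(d>.05)]
f=(abs(q[:,0]-.49)<.08)&(abs(q[:,1]+.29)<.08)
b=q[f&(abs(q[:,2]-.034)<.006)];print('block',len(b),cv2.minAreaRect((b[:,:2]*1000).astype(np.float32)))
h=q[f&(q[:,2]>.077)&(q[:,2]<.09)];print('head',len(h),cv2.minAreaRect((h[:,:2]*1000).astype(np.float32)),h.mean(0),h[:,2].min(),h[:,2].max())
f0=240/np.tan(np.radians(c['fovy'])/2);e=np.linalg.inv(np.array(c['extrinsics']))@np.r_[h.mean(0),1]
u,v=int(f0*e[0]/e[2]+c['cx']),int(f0*e[1]/e[2]+c['cy']);x0,y0=max(u-60,0),max(v-60,0);print(x0,y0)
cv2.imwrite('pics/k1.png',cv2.resize(im[y0:y0+120,x0:x0+120],None,fx=5,fy=5,interpolation=2)[...,::-1])
E
```

```text
t 9.5 tcp [ 0.4227 -0.3094  0.2611] yaw -0.0597 z [ 0.006 -0.    -1.   ] w 0.088 f [0.4 0.8 0.1]
shift cm [ 6.57 -2.33  6.15] rot [-0.    -0.006  0.023]
block 3974 ((495.5645751953125, -289.8115234375), (96.34471893310547, 56.3300895690918), 77.23541259765625)
head 268 ((484.9553527832031, -287.57318115234375), (11.887139320373535, 21.962709426879883), 76.7904052734375) [ 0.48505191 -0.28765741  0.07963937] 0.07701082206344845 0.08202431676433358
230 94
```

View pics/k1.png

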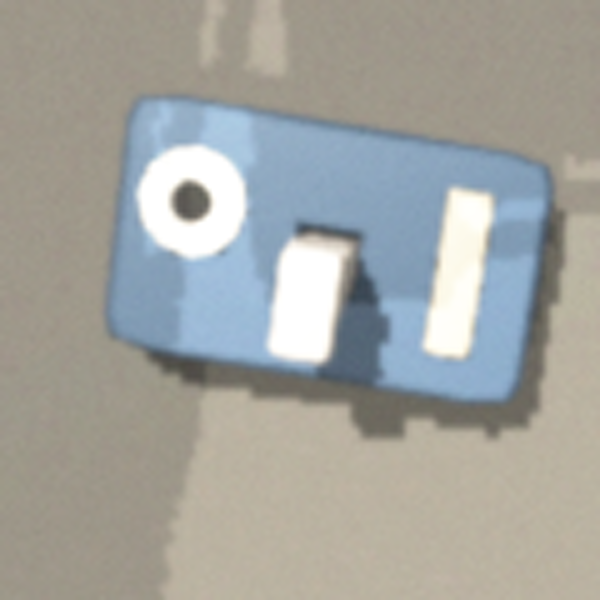

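The view shows the key head (centre about (305,310) in the crop) overhanging towards the robot, as it should for insertion. Depth gives the head centre at (0.485, -0.2876) and yaw -0.23.

drive_tool:
  steps:
    - {"xyz": [3,-1.2,2],"rot": [0,-0.006,0]}
    - {"xyz": [3,-1.2,3],"rot": [0,0,0]}
    - {"xyz": [0,0,3],"rot": [0,0,0.085]}
    - {"xyz": [0,0,3],"rot": [0,0,0.085]}
    - {"xyz": [0,0,0],"rot": [0,0,0]}
  grip: 0

```text
clock: 9.97
tcp_pos: [0.4898, -0.2872, 0.1499]
eef_rot: [0.993, -0.118, 0.004, 0.0]
ft_force: [-1.8, -0.2, -1.3]
gripper_width: 0.0875
```

```bash
python3 rel.py .485 -.2876 .0515 -.23
```

```text
t 9.97 tcp [ 0.4898 -0.2872  0.1499] yaw -0.2372 z [ 0.008 -0.001 -1.   ] w 0.0875 f [-1.8 -0.2 -1.3]
shift cm [-0.54  0.16  9.83] rot [-0.    -0.008 -0.007]
```

drive_tool:
  steps:
    - {"xyz": [-0.5,0.15,2],"rot": [0,-0.008,-0.007]}
    - {"xyz": [0,0,2],"rot": [0,0,0]}
    - {"xyz": [0,0,1.5],"rot": [0,0,0]}
    - {"xyz": [0,0,1],"rot": [0,0,0]}
    - {"xyz": [0,0,0],"rot": [0,0,0]}

```text
clock: 10.38
tcp_pos: [0.4881, -0.2854, 0.0871]
eef_rot: [0.995, -0.104, 0.0, 0.001]
ft_force: [0.2, 0.2, 0.4]
gripper_width: 0.0876
```

```bash
python3 rel.py .485 -.2876 .0515 -.23
```

```text
t 10.38 tcp [ 0.4881 -0.2854  0.0871] yaw -0.2093 z [ 0.001 -0.002 -1.   ] w 0.0876 f [0.2 0.2 0.4]
shift cm [-0.26  0.28  3.56] rot [ 0.001 -0.001  0.021]
```

drive_tool:
  steps:
    - {"xyz": [-0.26,0.28,1.5],"rot": [0,0,0.021]}
    - {"xyz": [0,0,1],"rot": [0,0,0]}
    - {"xyz": [0,0,0.6],"rot": [0,0,0]}
    - {"xyz": [0,0,0],"rot": [0,0,0]}

```text
clock: 10.72
tcp_pos: [0.4889, -0.2878, 0.0602]
eef_rot: [0.994, -0.111, 0.004, 0.002]
ft_force: [-1.0, -0.2, -0.5]
gripper_width: 0.0877
```

```bash
python3 rel.py .485 -.2876 .0515 -.23
```

```text
t 10.72 tcp [ 0.4889 -0.2878  0.0602] yaw -0.2224 z [ 0.007 -0.004 -1.   ] w 0.0877 f [-1.  -0.2 -0.5]
shift cm [-0.39  0.06  0.87] rot [ 0.002 -0.008  0.008]
```

drive_tool:
  steps:
    - {"xyz": [-0.4,0.06,0.5],"rot": [0.002,-0.008,0.008]}
    - {"xyz": [0,0,0.3],"rot": [0,0,0]}
    - {"xyz": [0,0,0],"rot": [0,0,0]}

```text
clock: 10.97
tcp_pos: [0.4861, -0.2877, 0.0537]
eef_rot: [0.993, -0.114, 0.001, 0.0]
ft_force: [0.1, -0.7, 0.0]
gripper_width: 0.0876
```

```bash
python3 rel.py .485 -.2876 .0515 -.23
```

```text
t 10.97 tcp [ 0.4861 -0.2877  0.0537] yaw -0.2288 z [ 0.002 -0.001 -1.   ] w 0.0876 f [ 0.1 -0.7  0. ]
shift cm [-0.11  0.01  0.22] rot [ 0.001 -0.002  0.001]
```

drive_tool:
  steps:
    - {"xyz": [-0.1,0,0.2],"rot": [0,0,0]}
    - {"xyz": [0,0,0],"rot": [0,0,0]}
    - {"xyz": [0,0,0],"rot": [0,0,0]}
    - {"xyz": [0,0,0],"rot": [0,0,0]}
    - {"xyz": [0,0,0],"rot": [0,0,0]}
  grip: 1

```text
clock: 11.38
tcp_pos: [0.4857, -0.2878, 0.0526]
eef_rot: [0.993, -0.114, 0.002, 0.001]
ft_force: [0.1, -0.5, -0.2]
gripper_width: 0.0599
```

drive_tool:
  steps:
    - {"xyz": [0,0,0],"rot": [0,0,0]}
    - {"xyz": [0,0,0],"rot": [0,0,0]}
    - {"xyz": [0,0,0],"rot": [0,0,0]}
    - {"xyz": [0,0,0],"rot": [0,0,0]}

```text
clock: 11.72
tcp_pos: [0.4859, -0.2879, 0.0529]
eef_rot: [0.993, -0.114, 0.002, 0.001]
ft_force: [0.5, -0.0, 0.4]
gripper_width: 0.0328
```

```bash
python3 rel.py .485 -.2876 .0515 -.23
```

```text
t 11.72 tcp [ 0.4859 -0.2879  0.0529] yaw -0.2282 z [ 0.004 -0.002 -1.   ] w 0.0328 f [ 0.5 -0.   0.4]
shift cm [-0.09 -0.01  0.14] rot [ 0.001 -0.004  0.002]
```

drive_tool:
  steps:
    - {"xyz": [-0.05,0,0.15],"rot": [0,-0.004,0]}
    - {"xyz": [0,0,0],"rot": [0,0,0]}
    - {"xyz": [0,0,0],"rot": [0,0,0]}
    - {"xyz": [0,0,0],"rot": [0,0,0]}
    - {"xyz": [0,0,0],"rot": [0,0,0]}

```text
clock: 12.13
tcp_pos: [0.4854, -0.2877, 0.0512]
eef_rot: [0.994, -0.114, -0.0, 0.0]
ft_force: [-0.2, -1.1, 1.2]
gripper_width: 0.0124
```

```bash
python3 rel.py .485 -.2876 .0515 -.23
```

```text
t 12.13 tcp [ 0.4854 -0.2877  0.0512] yaw -0.2281 z [-0.001 -0.001 -1.   ] w 0.0124 f [-0.2 -1.1  1.2]
shift cm [-0.04 -0.   -0.03] rot [0.001 0.001 0.002]
```

The key is gripped at 12.4 mm. I lift it straight out, slowly.

drive_tool:
  steps:
    - {"xyz": [0,0,-1],"rot": [0,0,0]}
    - {"xyz": [0,0,-1.5],"rot": [0,0,0]}
    - {"xyz": [0,0,-2],"rot": [0,0,0]}
    - {"xyz": [0,0,-3],"rot": [0,0,0]}
    - {"xyz": [0,0,-3.5],"rot": [0,0,0]}

```text
clock: 12.55
tcp_pos: [0.4799, -0.2858, 0.1587]
eef_rot: [0.993, -0.115, -0.009, -0.001]
ft_force: [1.2, 0.1, -1.2]
gripper_width: 0.0119
```

drive_tool:
  steps:
    - {"xyz": [0,0,-3.5],"rot": [0,0,0]}
    - {"xyz": [0,0,-2],"rot": [0,0,-0.07]}
    - {"xyz": [0,0,0],"rot": [0,0,-0.07]}
    - {"xyz": [0,0,0],"rot": [0,0,0]}

```text
clock: 12.88
tcp_pos: [0.4826, -0.2873, 0.228]
eef_rot: [0.999, -0.042, -0.003, 0.0]
ft_force: [0.8, 0.8, -2.6]
gripper_width: 0.0117
```

```bash
python3 rel.py .5475 .0145 .21 -.082; python3 - <<'E'
from h import *
s=telemetry.observe();M=R.from_quat(s['eef_rot']).as_matrix()
im,d,c=shot('wrist');np.savez('g1.npz',im=im,d=d,E=c['extrinsics']);P=pts(c,d);t=((P-s['tcp_pos'])@M*1000)
m=(d>.05)&(abs(t[...,0])<30)&(abs(t[...,1])<15)&(t[...,2]>-15)&(t[...,2]<60)
v,u=np.nonzero(m);print(m.sum(),u.min(),u.max(),v.min(),v.max())
for a in range(-15,60,6):
    k=t[m&(t[...,2]>=a)&(t[...,2]<a+6)]
    if len(k):print(a,len(k),'x',np.percentile(k[:,0],[2,50,98]).round(1),'y',k[:,1].min().round(1),k[:,1].max().round(1),'z',k[:,2].max().round(1))
cv2.imwrite('pics/g1.png',cv2.resize(im[230:330,260:380],None,fx=6,fy=6,interpolation=2)[...,::-1])
E
```

```text
t 12.88 tcp [ 0.4826 -0.2873  0.228 ] yaw -0.0837 z [-0.005  0.    -1.   ] w 0.0117 f [ 0.8  0.8 -2.6]
shift cm [  3.95 -30.62   1.77] rot [ 0.     0.005 -0.002]
778 297 335 233 271
-15 142 x [ 9.1 11.3 12. ] y -9.5 8.9 z -9.0
-9 105 x [11.4 11.7 12.4] y -6.5 5.3 z -3.1
-3 97 x [11.6 12.1 12.6] y -6.6 5.4 z 3.0
3 80 x [11.9 12.5 12.9] y -6.3 5.1 z 9.0
9 79 x [12.1 12.8 13.3] y -6.4 5.3 z 14.8
15 74 x [12.7 13.1 13.6] y -6.5 5.4 z 20.8
21 64 x [13.  13.5 13.9] y -6.2 5.1 z 26.7
27 60 x [13.3 13.8 14.3] y -6.4 5.3 z 32.9
33 59 x [13.7 14.1 14.5] y -6.5 5.4 z 38.9
39 18 x [14.3 14.5 14.6] y -5.9 5.4 z 40.4
```

View pics/g1.png

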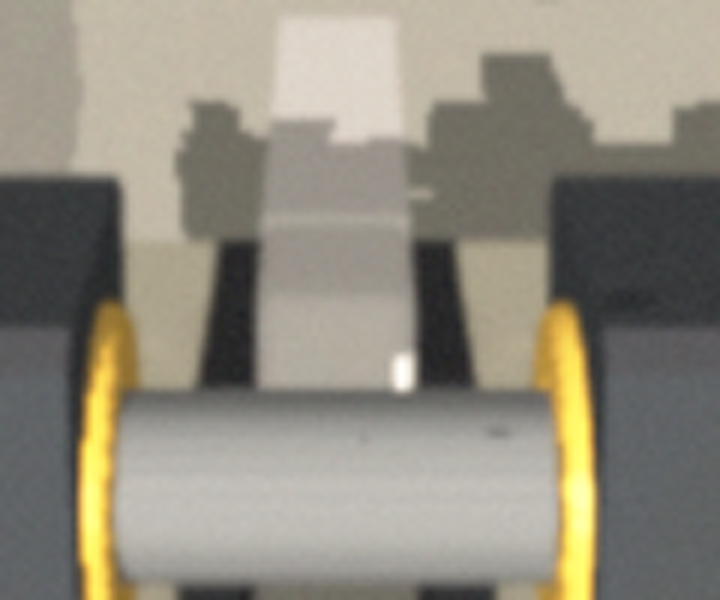

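The picture shows the key's flat face at columns 260–410 of the crop, between the pads. Depth says the key leans about 0.06 rad in the grip about tool y, because it leaned in its pocket. I'll compensate by tilting the tool and steer by the tip.

```bash
cat > tip.py <<'E'
from h import *
import sys
# tip.py dist depth [lean yaw]: tip target at dist (mm) from spindle axis along grinder -x, height above hub top (mm)
a=list(map(float,sys.argv[1:]));dist,hh=a[:2];lean=a[2] if len(a)>2 else .06;yaw=a[3] if len(a)>3 else -.082
pt=np.array([.0105,-.00055,.041]);ax=np.array([.5684,.0130])
s=telemetry.observe();r=R.from_quat(s['eef_rot']);M=r.as_matrix()
L=R.from_matrix([[np.cos(yaw),np.sin(yaw),0],[np.sin(yaw),-np.cos(yaw),0],[0,0,-1]])*R.from_rotvec([0,-lean,0])
g=np.array([np.cos(-.082),np.sin(-.082)]);gy=np.array([-g[1],g[0]])
tip=s['tcp_pos']+M@pt;k=M@[np.sin(lean),0,np.cos(lean)]
print('t',round(s['clock'],2),'tip: from axis',(-(tip[:2]-ax)@g*1000).round(2),'lat',((tip[:2]-ax)@gy*1000).round(2),'h',((tip[2]-.132)*1000).round(2),'key dir',k.round(3),'yaw',np.arctan2(M[1,0],M[0,0]).round(3),'w',round(s['gripper_width'],4),'f',s['ft_force'].round(1),'tq',s['ft_torque'].round(2),'z',s['tcp_pos'][2].round(4))
T=np.r_[ax-dist/1000*g,.132+hh/1000]-L.as_matrix()@pt
print('shift cm',(M.T@(T-s['tcp_pos'])*100).round(2),'rot',(r.inv()*L).as_rotvec().round(3))
E
python3 tip.py 14.4 30
```

```text
t 12.93 tip: from axis 50.34 lat -306.03 h 55.18 key dir [ 0.055 -0.006 -0.998] yaw -0.087 w 0.0121 f [ 0.  -1.   1.4] tq [-0.11 -0.16  0.04] z 0.2282
shift cm [  3.67 -30.62   2.43] rot [ 0.001 -0.056 -0.005]
```

drive_tool:
  steps:
    - {"xyz": [0.4,-3.3,0],"rot": [0,-0.028,0]}
    - {"xyz": [0.4,-3.3,0],"rot": [0,-0.028,0]}
    - {"xyz": [0.4,-3.3,0],"rot": [0,0,0]}
    - {"xyz": [0.4,-3.3,0],"rot": [0,0,0]}
    - {"xyz": [0.4,-3.3,0],"rot": [0,0,0]}

```text
clock: 13.35
tcp_pos: [0.5148, -0.1248, 0.2246]
eef_rot: [0.998, -0.056, -0.035, -0.0]
ft_force: [0.5, -0.5, -1.7]
gripper_width: 0.0115
```

drive_tool:
  steps:
    - {"xyz": [0.4,-3.3,0],"rot": [0,0,0]}
    - {"xyz": [0.4,-3.3,0],"rot": [0,0,0]}
    - {"xyz": [0.4,-3.3,0],"rot": [0,0,0]}
    - {"xyz": [0,-1.5,0],"rot": [0,0,0]}
    - {"xyz": [0,0,0],"rot": [0,0,0]}

```text
clock: 13.77
tcp_pos: [0.5378, -0.0025, 0.2188]
eef_rot: [0.997, -0.061, -0.039, 0.001]
ft_force: [-0.3, -0.2, -1.6]
gripper_width: 0.0117
```

```bash
python3 tip.py 14.4 15
```

```text
t 13.77 tip: from axis 21.95 lat -17.99 h 45.13 key dir [-0.019 -0.004 -1.   ] yaw -0.122 w 0.0117 f [-0.3 -0.2 -1.6] tq [-0.07 -0.22  0.04] z 0.2188
shift cm [ 0.84 -1.79  2.96] rot [ 0.003  0.018 -0.04 ]
```

drive_tool:
  steps:
    - {"xyz": [0.84,-1.8,1],"rot": [0.003,0.018,-0.04]}
    - {"xyz": [0,0,0.6],"rot": [0,0,0]}
    - {"xyz": [0,0,0],"rot": [0,0,0]}

```text
clock: 14.02
tcp_pos: [0.546, 0.0155, 0.1995]
eef_rot: [0.999, -0.042, -0.032, -0.0]
ft_force: [0.2, -0.2, -1.7]
gripper_width: 0.0122
```

```bash
python3 tip.py 14.4 15
```

```text
t 14.02 tip: from axis 14.71 lat 1.11 h 25.96 key dir [-0.004 -0.002 -1.   ] yaw -0.084 w 0.0122 f [ 0.2 -0.2 -1.7] tq [-0.09 -0.15 -0.  ] z 0.1995
shift cm [0.09 0.12 1.1 ] rot [ 0.002  0.004 -0.002]
```

drive_tool:
  steps:
    - {"xyz": [0.09,0.12,0.7],"rot": [0.002,0.004,0]}
    - {"xyz": [0,0,0.4],"rot": [0,0,0]}
    - {"xyz": [0,0,0],"rot": [0,0,0]}

```text
clock: 14.27
tcp_pos: [0.5448, 0.0122, 0.1866]
eef_rot: [0.999, -0.045, -0.031, -0.001]
ft_force: [-0.1, -0.2, -1.2]
gripper_width: 0.0118
```

```bash
python3 tip.py 14.4 3; python3 - <<'E'
from h import *
# look: is key/mouth visible in scene; wrist measurement of key vs hub in one picture
s=telemetry.observe();M=R.from_quat(s['eef_rot']).as_matrix()
im,d,c=shot('wrist');np.savez('g2.npz',im=im,d=d,E=c['extrinsics']);P=pts(c,d);t=((P-s['tcp_pos'])@M*1000)
m=(d>.05)&(t[...,0]<20)&(t[...,0]>8)&(abs(t[...,1])<12)&(t[...,2]>-10)&(t[...,2]<46)
k=t[m];print(len(k),'y',np.percentile(k[:,1],[1,99]),'x slope',np.polyfit(k[:,2],k[:,0],1),k[:,2].max())
w,_,_=shot('scene');a=cv2.resize(w[190:270,250:350],(600,480),interpolation=2);b=cv2.resize(im[190:310,260:380],(480,480),interpolation=2)
cv2.imwrite('pics/g2.png',cv2.resize(np.hstack([a,b]),(800,356))[...,::-1])
E
```

```text
t 14.27 tip: from axis 15.57 lat -2.26 h 13.04 key dir [-0.003 -0.001 -1.   ] yaw -0.089 w 0.0118 f [-0.1 -0.2 -1.2] tq [-0.11 -0.16 -0.04] z 0.1866
shift cm [ 0.17 -0.22  1.  ] rot [ 0.001  0.002 -0.007]
656 y [-6.37317216  5.35711171] x slope [ 0.0573278  12.16708716] 41.06268637411638
```

View pics/g2.png

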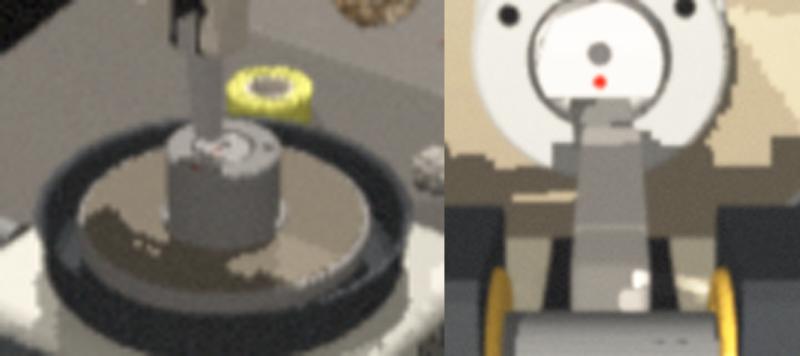

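The wrist view shows the key tip just right of the keyway (tip centre ~612 against slot centre ~604 in the picture). That agrees with the computed -2.3 mm lateral error. I correct that now.

drive_tool:
  steps:
    - {"xyz": [0.17,-0.2,0.3],"rot": [0.001,0.002,-0.007]}
    - {"xyz": [0,0,0],"rot": [0,0,0]}

```text
clock: 14.53
tcp_pos: [0.5473, 0.0136, 0.1848]
eef_rot: [0.999, -0.041, -0.029, -0.002]
ft_force: [-0.4, -0.2, 0.2]
gripper_width: 0.0116
```

```bash
python3 tip.py 14.4 3
```

```text
t 14.53 tip: from axis 12.95 lat -0.53 h 11.24 key dir [ 0.002  0.001 -1.   ] yaw -0.083 w 0.0116 f [-0.4 -0.2  0.2] tq [-0.09 -0.14  0.03] z 0.1848
shift cm [-0.09 -0.05  0.83] rot [-0.001 -0.002 -0.001]
```

drive_tool:
  steps:
    - {"xyz": [-0.12,-0.06,0.4],"rot": [0,-0.002,0]}
    - {"xyz": [0,0,0.2],"rot": [0,0,0]}

```text
clock: 14.7
tcp_pos: [0.5463, 0.0143, 0.1792]
eef_rot: [0.999, -0.041, -0.029, -0.002]
ft_force: [1.1, -0.3, -0.7]
gripper_width: 0.0115
```

```bash
python3 tip.py 14.6 2
```

```text
t 14.7 tip: from axis 14.06 lat 0.06 h 5.67 key dir [ 0.001  0.001 -1.   ] yaw -0.083 w 0.0115 f [ 1.1 -0.3 -0.7] tq [-0.11 -0.16  0.02] z 0.1792
shift cm [-0.03  0.    0.37] rot [-0.001 -0.001 -0.001]
```

Aligned to within 0.5 mm. I feed down gently.

drive_tool:
  steps:
    - {"xyz": [-0.05,0,0.4],"rot": [0,0,0]}
    - {"xyz": [0,0,0.3],"rot": [0,0,0]}

```text
clock: 14.87
tcp_pos: [0.5455, 0.0145, 0.172]
eef_rot: [0.999, -0.041, -0.029, -0.002]
ft_force: [0.7, -0.1, -1.4]
gripper_width: 0.0115
```

```bash
python3 tip.py 14.6 -6
```

```text
t 14.87 tip: from axis 14.88 lat 0.21 h -1.58 key dir [ 0.002  0.001 -1.   ] yaw -0.083 w 0.0115 f [ 0.7 -0.1 -1.4] tq [-0.11 -0.14 -0.03] z 0.172
shift cm [0.06 0.02 0.44] rot [-0.002 -0.002 -0.001]
```

drive_tool:
  steps:
    - {"xyz": [0.05,0,0.3],"rot": [0,0,0]}
    - {"xyz": [0,0,0.3],"rot": [0,0,0]}
    - {"xyz": [0,0,0.2],"rot": [0,0,0]}

```text
clock: 15.12
tcp_pos: [0.5452, 0.0145, 0.1626]
eef_rot: [0.999, -0.041, -0.029, -0.002]
ft_force: [-0.2, 0.4, -1.2]
gripper_width: 0.0122
```

```bash
python3 tip.py 14.0 -16
```

```text
t 15.12 tip: from axis 15.19 lat 0.23 h -10.92 key dir [ 0.001  0.001 -1.   ] yaw -0.083 w 0.0122 f [-0.2  0.4 -1.2] tq [-0.07 -0.19  0.02] z 0.1626
shift cm [0.15 0.02 0.5 ] rot [-0.001 -0.001 -0.001]
```

The tip is in, 11 mm below the hub's top, and free. I continue down while shifting towards the seat.

drive_tool:
  steps:
    - {"xyz": [0.1,0,0.3],"rot": [0,0,0]}
    - {"xyz": [0.06,0,0.3],"rot": [0,0,0]}
    - {"xyz": [0.05,0,0.2],"rot": [0,0,0]}

```text
clock: 15.37
tcp_pos: [0.5469, 0.0144, 0.1536]
eef_rot: [0.999, -0.041, -0.029, -0.002]
ft_force: [0.0, -0.5, -1.8]
gripper_width: 0.0119
```

```bash
python3 tip.py 12.5 -24
```

```text
t 15.37 tip: from axis 13.52 lat 0.27 h -20.0 key dir [ 0.001  0.001 -1.   ] yaw -0.083 w 0.0119 f [ 0.  -0.5 -1.8] tq [-0.06 -0.21  0.01] z 0.1536
shift cm [0.13 0.02 0.39] rot [-0.001 -0.001 -0.001]
```

drive_tool:
  steps:
    - {"xyz": [0.1,0,0.2],"rot": [0,0,0]}
    - {"xyz": [0.05,0,0.2],"rot": [0,0,0]}

```text
clock: 15.53
tcp_pos: [0.5478, 0.0143, 0.1488]
eef_rot: [0.999, -0.041, -0.03, -0.002]
ft_force: [-1.7, -0.3, 0.0]
gripper_width: 0.012
```

```bash
python3 tip.py 12 -30
```

```text
t 15.53 tip: from axis 12.57 lat 0.16 h -24.73 key dir [-0.     0.001 -1.   ] yaw -0.083 w 0.012 f [-1.7 -0.3  0. ] tq [ 0.04  0.57 -0.02] z 0.1488
shift cm [0.09 0.01 0.52] rot [-0.001  0.    -0.001]
```

Light contact with the seat (fx changed). Now straight down.

drive_tool:
  steps:
    - {"xyz": [0,0,0.2],"rot": [0,0,0]}
    - {"xyz": [0,0,0.2],"rot": [0,0,0]}

```text
clock: 15.7
tcp_pos: [0.5477, 0.0143, 0.1444]
eef_rot: [0.999, -0.041, -0.03, -0.002]
ft_force: [-0.2, -0.7, -0.7]
gripper_width: 0.0121
```

```bash
python3 tip.py 12.5 -34
```

```text
t 15.7 tip: from axis 12.69 lat 0.15 h -29.18 key dir [-0.     0.001 -1.   ] yaw -0.083 w 0.0121 f [-0.2 -0.7 -0.7] tq [-0.03 -0.29 -0.01] z 0.1444
shift cm [0.05 0.01 0.48] rot [-0.001  0.    -0.001]
```

drive_tool:
  steps:
    - {"xyz": [0,0,0.2],"rot": [0,0,0]}

```text
clock: 15.78
tcp_pos: [0.5477, 0.0143, 0.1422]
eef_rot: [0.999, -0.041, -0.03, -0.002]
ft_force: [0.3, 1.1, -1.5]
gripper_width: 0.0116
```

```bash
python3 tip.py 12.5 -34
```

```text
t 15.78 tip: from axis 12.72 lat 0.15 h -31.39 key dir [ 0.     0.001 -1.   ] yaw -0.083 w 0.0116 f [ 0.3  1.1 -1.5] tq [-0.02 -0.16  0.02] z 0.1422
shift cm [0.04 0.01 0.26] rot [-0.001 -0.    -0.001]
```

drive_tool:
  steps:
    - {"xyz": [0,0,0.15],"rot": [0,0,0]}

```text
clock: 15.87
tcp_pos: [0.5477, 0.0143, 0.1406]
eef_rot: [0.999, -0.041, -0.03, -0.002]
ft_force: [-1.9, 0.3, 5.6]
gripper_width: 0.0117
```

```bash
python3 tip.py 12.5 -34
```

```text
t 15.87 tip: from axis 12.68 lat 0.15 h -32.95 key dir [ 0.     0.001 -1.   ] yaw -0.083 w 0.0117 f [-1.9  0.3  5.6] tq [0.16 0.72 0.03] z 0.1406
shift cm [0.03 0.01 0.1 ] rot [-0.001 -0.    -0.001]
```

It is starting to bind at 33 mm depth. I press in small increments.

drive_tool:
  steps:
    - {"xyz": [0,0,0.08],"rot": [0,0,0]}

```text
clock: 15.95
tcp_pos: [0.5478, 0.0142, 0.1403]
eef_rot: [0.999, -0.041, -0.03, -0.001]
ft_force: [-4.9, 1.5, 9.3]
gripper_width: 0.0118
```

drive_tool:
  steps:
    - {"xyz": [0,0,0.08],"rot": [0,0,0]}

```text
clock: 16.03
tcp_pos: [0.5478, 0.0142, 0.1404]
eef_rot: [0.999, -0.041, -0.029, -0.001]
ft_force: [-4.0, 1.7, 8.1]
gripper_width: 0.0114
```

```bash
python3 tip.py 12.5 -34
```

```text
t 16.03 tip: from axis 12.59 lat 0.11 h -33.19 key dir [ 0.001  0.    -1.   ] yaw -0.082 w 0.0114 f [-4.   1.7  8.1] tq [0.42 1.42 0.03] z 0.1404
shift cm [0.02 0.01 0.08] rot [-0.    -0.001  0.   ]
```

drive_tool:
  steps:
    - {"xyz": [0,0,0.13],"rot": [0,0,0]}
    - {"xyz": [0,0,0.13],"rot": [0,0,0]}

```text
clock: 16.2
tcp_pos: [0.5478, 0.0142, 0.1402]
eef_rot: [0.999, -0.04, -0.029, -0.001]
ft_force: [-4.3, -0.0, 10.2]
gripper_width: 0.0117
```

drive_tool:
  steps:
    - {"xyz": [0,0,0.17],"rot": [0,0,0]}
    - {"xyz": [0,0,0.17],"rot": [0,0,0]}

```text
clock: 16.37
tcp_pos: [0.5479, 0.0142, 0.14]
eef_rot: [0.999, -0.04, -0.028, -0.001]
ft_force: [-6.0, 1.3, 13.2]
gripper_width: 0.0115
```

```bash
python3 tip.py 12.5 -34
```

```text
t 16.37 tip: from axis 12.37 lat 0.08 h -33.5 key dir [ 0.005 -0.    -1.   ] yaw -0.079 w 0.0115 f [-6.   1.3 13.2] tq [ 0.52  2.42 -0.03] z 0.14
shift cm [0.01 0.   0.05] rot [-0.    -0.005  0.003]
```

Wedged at about 14 N so far. I release, rise, close the fingers and push on the head from above.

drive_tool:
  steps:
    - {"xyz": [0,0,0],"rot": [0,0,0]}
    - {"xyz": [0,0,0],"rot": [0,0,0]}
    - {"xyz": [0,0,0],"rot": [0,0,0]}
    - {"xyz": [0,0,0],"rot": [0,0,0]}
  grip: 0

```text
clock: 16.7
tcp_pos: [0.5488, 0.0145, 0.1415]
eef_rot: [0.999, -0.039, -0.026, -0.002]
ft_force: [-0.1, -0.1, 0.0]
gripper_width: 0.033
```

drive_tool:
  steps:
    - {"xyz": [0,0,-1],"rot": [0,0,0]}
    - {"xyz": [0,0,-2],"rot": [0,0,0]}
    - {"xyz": [0,0,-0.5],"rot": [0,0.058,0]}
    - {"xyz": [0,0,0],"rot": [0,0,0]}

```text
clock: 17.03
tcp_pos: [0.551, 0.0138, 0.1778]
eef_rot: [0.999, -0.04, 0.002, 0.0]
ft_force: [-0.4, 0.1, -0.6]
gripper_width: 0.0597
```

drive_tool:
  steps:
    - {"xyz": [0,0,0],"rot": [0,0,0]}
    - {"xyz": [0,0,0],"rot": [0,0,0]}
    - {"xyz": [0,0,0],"rot": [0,0,0]}
    - {"xyz": [0,0,0],"rot": [0,0,0]}
    - {"xyz": [0,0,0],"rot": [0,0,0]}
  grip: 1

```text
clock: 17.45
tcp_pos: [0.5513, 0.014, 0.1788]
eef_rot: [0.999, -0.04, 0.001, 0.0]
ft_force: [1.2, 0.7, 0.5]
gripper_width: 0.0372
```

```bash
python3 rel.py .549 .0146 .153 -.082; python3 - <<'E'
from h import *
s=telemetry.observe();im,d,c=shot('scene');P=pts(c,d);q=P[d>.05]*1000
k=q[(abs(q[:,0]-550)<25)&(abs(q[:,1]-14)<9)&(q[:,2]>136)&(q[:,2]<173)]
print(len(k),k.max(0).round(1));h=k[k[:,2]>158];print('head',h.min(0).round(1),h.max(0).round(1))
t=q[(np.hypot(q[:,0]-550,q[:,1]-14)<60)&(q[:,2]>175)&(q[:,2]<215)];print('tips zmin',np.percentile(t[:,2],[0,1,3]).round(1) if len(t) else None)
E
```

```text
t 17.45 tcp [0.5513 0.014  0.1788] yaw -0.0791 z [ 0.003 -0.001 -1.   ] w 0.0372 f [1.2 0.7 0.5]
shift cm [-0.24 -0.04  2.58] rot [ 0.    -0.003  0.003]
141 [570.5  20.8 173. ]
head [535.5   5.1 158.8] [559.7  19.6 173. ]
tips zmin [195.6 196.2 196.9]
```

drive_tool:
  steps:
    - {"xyz": [-0.05,0,0.2],"rot": [0,0,0]}
    - {"xyz": [0,0,0.5],"rot": [0,0,0]}
    - {"xyz": [0,0,0.5],"rot": [0,0,0]}
    - {"xyz": [0,0,0.4],"rot": [0,0,0]}
    - {"xyz": [0,0,0.3],"rot": [0,0,0]}

```text
clock: 17.92
tcp_pos: [0.5508, 0.0139, 0.1571]
eef_rot: [0.999, -0.04, 0.001, 0.001]
ft_force: [1.1, 0.5, -0.6]
gripper_width: 0.002
```

drive_tool:
  steps:
    - {"xyz": [0,0,0.2],"rot": [0,0,0]}
    - {"xyz": [0,0,0.15],"rot": [0,0,0]}

```text
clock: 18.08
tcp_pos: [0.5511, 0.0135, 0.1545]
eef_rot: [0.999, -0.039, 0.001, 0.001]
ft_force: [-9.5, 1.4, 27.3]
gripper_width: 0.0003
```

```bash
python3 rel.py .5505 .0146 .153 -.082
```

```text
t 18.08 tcp [0.5511 0.0135 0.1545] yaw -0.0785 z [ 0.001 -0.002 -1.   ] w 0.0003 f [-9.5  1.4 27.3]
shift cm [-0.07 -0.11  0.15] rot [ 0.002 -0.002  0.004]
```

That push reached 27 N momentarily, above the recommended range, so no further pushing. I retract and check.

drive_tool:
  steps:
    - {"xyz": [0,0,-0.5],"rot": [0,0,0]}
    - {"xyz": [0,0,-2],"rot": [0,0,0]}
    - {"xyz": [0,0,-3],"rot": [0,0,0]}
    - {"xyz": [0,0,-3],"rot": [0,0,0]}
    - {"xyz": [0,0,-3],"rot": [0,0,0]}

```text
clock: 18.5
tcp_pos: [0.5468, 0.0129, 0.2664]
eef_rot: [0.999, -0.039, -0.006, 0.003]
ft_force: [0.7, 1.0, -0.5]
gripper_width: -0.0001
```

drive_tool:
  steps:
    - {"xyz": [-2.5,0,0],"rot": [0,0,0]}
    - {"xyz": [-2.5,0,0],"rot": [0,0,0]}
    - {"xyz": [0,0,0],"rot": [0,0,0]}

```text
clock: 18.75
tcp_pos: [0.4999, 0.0173, 0.2742]
eef_rot: [0.999, -0.04, -0.0, 0.002]
ft_force: [0.0, -0.6, 0.1]
gripper_width: 0.0007
```

```bash
python3 hub.py w5; python3 - <<'E'
from h import *
z=np.load('w5.npz');c=eyes.calibration('wrist');c['extrinsics']=z['E'];P=pts(c,z['d'])*1000;q=P[z['d']>.05]
k=q[(abs(q[:,0]-550)<20)&(abs(q[:,1]-14)<15)&(q[:,2]>160)]
print('head',len(k),cv2.minAreaRect(k[:,:2].astype(np.float32)),k[:,2].min(),np.median(k[:,2]),'tilt',np.linalg.lstsq(np.c_[k[:,:2],np.ones(len(k))],k[:,2],rcond=None)[0])
im=z['im'];cv2.imwrite('pics/fin.png',cv2.resize(im[80:280,220:420],(600,600),interpolation=2)[...,::-1])
a=np.load('scene0.npz')['im'];b,_,_=shot('scene');
for n,(x0,x1,y0,y1) in dict(am=(375,416,250,284),gl=(432,484,255,300),dish=(150,202,245,288)).items(): print(n,np.abs(a[y0:y1,x0:x1].astype(int)-b[y0:y1,x0:x1]).mean().round(1))
E
```

```text
[0.50122046 0.01744362 0.27392421] [[0.997, -0.079, -0.001], [-0.079, -0.997, -0.004], [-0.0, 0.004, -1.0]]
hub depth 2964 (568.1723022460938, 13.01055908203125) 29.134815216064453 0.13115065000343185
red 6 [314.5 151. ] [563.4  13.1] 4.8 ang from -x -0.025
housing 6339 ((569.0254516601562, 25.2103271484375), (241.9535675048828, 197.17752075195312), 85.18672943115234)
314 145
crop 254 100
head 7387 ((545.0972290039062, 14.000143051147461), (29.99309539794922, 30.193510055541992), 89.98979949951172) 160.07335323292048 376.3293203827048 tilt [-7.81834790e+00  3.10288293e-01  4.55042834e+03]
am 5.0
gl 4.7
dish 5.6
```

View pics/fin.png

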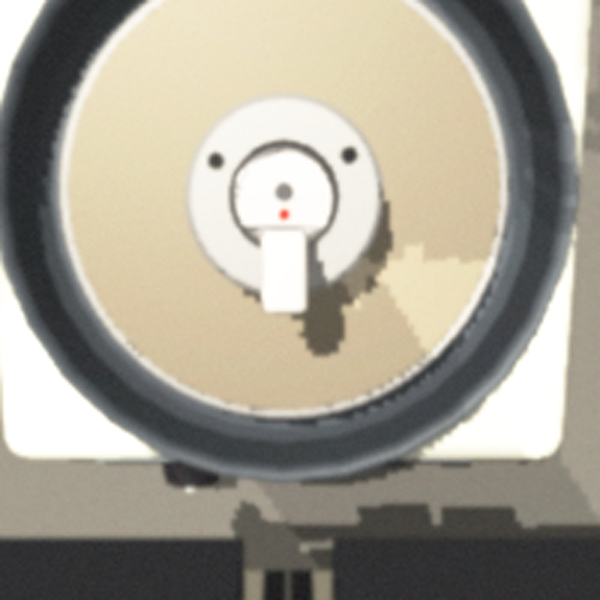

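The final view shows the key head square in the joined keyways, dots in line (head about (285,270), hub upright). I check head height and tilt from the depth.

```bash
python3 - <<'E'
from h import *
z=np.load('w5.npz');c=eyes.calibration('wrist');c['extrinsics']=z['E'];P=pts(c,z['d'])*1000;q=P[z['d']>.05]
k=q[(abs(q[:,0]-550)<20)&(abs(q[:,1]-14)<15)&(q[:,2]>166)&(q[:,2]<178)]
print('head',len(k),cv2.minAreaRect(k[:,:2].astype(np.float32)),np.median(k[:,2]),'tilt',np.linalg.lstsq(np.c_[k[:,:2],np.ones(len(k))],k[:,2],rcond=None)[0].round(3))
E
python3 rel.py .5505 .0141 .16 -.082
```

```text
head 410 ((548.6964111328125, 14.775796890258789), (11.254916191101074, 21.40732192993164), 85.43952941894531) 168.00444471491448 tilt [ 8.00000e-03 -6.00000e-03  1.63756e+02]
t 18.85 tcp [0.5019 0.0175 0.2734] yaw -0.0788 z [-0.001 -0.005 -1.   ] w 0.0007 f [0.1 0.2 0.6]
shift cm [ 4.88 -0.1  11.33] rot [0.005 0.001 0.003]
```

The key tip is about 35 mm down, head tilt 0.008 rad and it is upright. I make one slow confirming push at around 15 N, approaching gently this time.

drive_tool:
  steps:
    - {"xyz": [2.5,-0.1,0],"rot": [0.005,0,0]}
    - {"xyz": [2.4,0,0],"rot": [0,0,0]}
    - {"xyz": [0,0,3],"rot": [0,0,0]}
    - {"xyz": [0,0,3],"rot": [0,0,0]}
    - {"xyz": [0,0,0],"rot": [0,0,0]}

```text
clock: 19.27
tcp_pos: [0.5566, 0.0148, 0.2117]
eef_rot: [0.999, -0.039, 0.001, -0.001]
ft_force: [-1.2, -1.5, -1.6]
gripper_width: 0.0004
```

```bash
python3 rel.py .5505 .0141 .158 -.082
```

```text
t 19.27 tcp [0.5566 0.0148 0.2117] yaw -0.0777 z [ 0.003  0.001 -1.   ] w 0.0004 f [-1.2 -1.5 -1.6]
shift cm [-0.62  0.13  5.37] rot [-0.002 -0.003  0.004]
```

drive_tool:
  steps:
    - {"xyz": [-0.6,0.05,1.5],"rot": [0,-0.003,0]}
    - {"xyz": [0,0,1.5],"rot": [0,0,0]}
    - {"xyz": [0,0,1],"rot": [0,0,0]}
    - {"xyz": [0,0,0.4],"rot": [0,0,0]}
    - {"xyz": [0,0,0.1],"rot": [0,0,0]}

```text
clock: 19.68
tcp_pos: [0.553, 0.0139, 0.1658]
eef_rot: [0.999, -0.039, -0.002, 0.001]
ft_force: [-0.9, 0.6, 0.1]
gripper_width: 0.0004
```

```bash
python3 rel.py .5505 .0141 .156 -.082
```

```text
t 19.68 tcp [0.553  0.0139 0.1658] yaw -0.0775 z [-0.003 -0.002 -1.   ] w 0.0004 f [-0.9  0.6  0.1]
shift cm [-0.24  0.    0.98] rot [0.002 0.003 0.004]
```

drive_tool:
  steps:
    - {"xyz": [-0.2,0,0.3],"rot": [0,0.003,0]}
    - {"xyz": [0,0,0.3],"rot": [0,0,0]}
    - {"xyz": [0,0,0.1],"rot": [0,0,0]}
    - {"xyz": [0,0,0.1],"rot": [0,0,0]}

```text
clock: 20.02
tcp_pos: [0.5527, 0.0145, 0.16]
eef_rot: [0.999, -0.038, 0.002, 0.001]
ft_force: [-0.8, 0.9, 0.1]
gripper_width: 0.0001
```

drive_tool:
  steps:
    - {"xyz": [0,0,0.1],"rot": [0,0,0]}

```text
clock: 20.1
tcp_pos: [0.5529, 0.0145, 0.1594]
eef_rot: [0.999, -0.038, 0.002, 0.001]
ft_force: [-0.4, 0.2, 0.6]
gripper_width: 0.0004
```

drive_tool:
  steps:
    - {"xyz": [0,0,0.1],"rot": [0,0,0]}

```text
clock: 20.18
tcp_pos: [0.5531, 0.0146, 0.1588]
eef_rot: [0.999, -0.038, 0.003, 0.0]
ft_force: [-1.3, 0.0, 1.1]
gripper_width: 0.0005
```

drive_tool:
  steps:
    - {"xyz": [0,0,0.1],"rot": [0,0,0]}
    - {"xyz": [0,0,0.1],"rot": [0,0,0]}
    - {"xyz": [0,0,0.1],"rot": [0,0,0]}
    - {"xyz": [0,0,0.1],"rot": [0,0,0]}

```text
clock: 20.52
tcp_pos: [0.5534, 0.0147, 0.1551]
eef_rot: [0.999, -0.038, 0.003, 0.0]
ft_force: [0.5, -0.4, -0.3]
gripper_width: 0.0002
```

drive_tool:
  steps:
    - {"xyz": [0,0,0.1],"rot": [0,0,0]}
    - {"xyz": [0,0,0.1],"rot": [0,0,0]}

```text
clock: 20.68
tcp_pos: [0.5537, 0.0146, 0.1546]
eef_rot: [0.999, -0.038, 0.004, 0.001]
ft_force: [-5.4, 2.1, 12.5]
gripper_width: 0.0001
```

drive_tool:
  steps:
    - {"xyz": [0,0,0.1],"rot": [0,0,0]}

```text
clock: 20.77
tcp_pos: [0.5537, 0.0146, 0.1546]
eef_rot: [0.999, -0.038, 0.004, 0.001]
ft_force: [-5.1, 1.5, 9.7]
gripper_width: 0.0007
```

drive_tool:
  steps:
    - {"xyz": [0,0,0.16],"rot": [0,0,0]}
    - {"xyz": [0,0,0.17],"rot": [0,0,0]}

```text
clock: 20.93
tcp_pos: [0.5539, 0.0146, 0.1546]
eef_rot: [0.999, -0.037, 0.005, 0.001]
ft_force: [-7.4, 1.5, 15.4]
gripper_width: 0.0003
```

drive_tool:
  steps:
    - {"xyz": [0,0,-0.5],"rot": [0,0,0]}
    - {"xyz": [0,0,-2],"rot": [0,0,0]}
    - {"xyz": [0,0,-3],"rot": [0,0,0]}
    - {"xyz": [0,0,-3],"rot": [0,0,0]}
    - {"xyz": [0,0,-3],"rot": [0,0,0]}

```text
clock: 21.35
tcp_pos: [0.5486, 0.014, 0.2673]
eef_rot: [0.999, -0.038, -0.002, 0.002]
ft_force: [1.1, -0.2, 0.2]
gripper_width: 0.0004
```

drive_tool:
  steps:
    - {"xyz": [-2.5,0,0],"rot": [0,0,0]}
    - {"xyz": [-2.5,0,0],"rot": [0,0,0]}
    - {"xyz": [0,0,0],"rot": [0,0,0]}

```text
clock: 21.6
tcp_pos: [0.5018, 0.0181, 0.2752]
eef_rot: [0.999, -0.038, 0.004, 0.001]
ft_force: [0.3, -0.1, 0.0]
gripper_width: 0.0003
```

```bash
python3 hub.py w6|grep -v housing; python3 - <<'E'
from h import *
z=np.load('w6.npz');c=eyes.calibration('wrist');c['extrinsics']=z['E'];P=pts(c,z['d'])*1000;q=P[z['d']>.05]
k=q[(abs(q[:,0]-550)<20)&(abs(q[:,1]-14)<15)&(q[:,2]>164)&(q[:,2]<178)]
print('head',len(k),cv2.minAreaRect(k[:,:2].astype(np.float32)),np.median(k[:,2]),'tilt',np.linalg.lstsq(np.c_[k[:,:2],np.ones(len(k))],k[:,2],rcond=None)[0].round(3))
hsv=cv2.cvtColor(z['im'],cv2.COLOR_RGB2HSV)
m=((hsv[...,2]<110)&(np.hypot(P[...,0]-568.3,P[...,1]-13)<25)&(abs(P[...,2]-131)<4)&(P[...,0]>575)).astype(np.uint8)
n,l,st,ce=cv2.connectedComponentsWithStats(m)
print([(ce[i].round(1),st[i,4],onplane(c,[ce[i][0]],[ce[i][1]],.132)[0][:2].round(4)) for i in range(1,n) if st[i,4]>3])
E
```

```text
[0.50313364 0.01826934 0.27498334] [[0.997, -0.075, 0.008], [-0.075, -0.997, -0.003], [0.008, 0.002, -1.0]]
hub depth 2900 (568.196533203125, 13.027771949768066) 29.088380813598633 0.13116228501822433
red 6 [316.  154.5] [563.4  13.2] 4.8 ang from -x -0.042
315 148
crop 255 103
head 413 ((548.9317626953125, 14.415908813476562), (11.361105918884277, 21.51785659790039), 85.50607299804688) 168.00560383945412 tilt [-1.00000e-03  1.60000e-02  1.68408e+02]
[(array([293.4, 136.8]), np.int32(9), array([0.5801, 0.0319])), (array([337.5, 135. ]), np.int32(12), array([ 0.5787, -0.0069]))]
```

```bash
python3 -c "
from station import finish_job
print(finish_job())"
```

```text
the job is handed in; nothing more can be done
None
```

I turned the lap plate until its keyway met the spindle's, then fed the key in upright against the seat and wedged it. The job is handed in at about 22 s on the robot's clock; no verdict is reported.

**Last checks**
- **Key position:** the tip is about 35 mm below the hub's top and about 12.5 mm from the spindle's axis. The key is tilted at most about 0.016 rad.
- **Wedging:** binding began about 33 mm down. I pushed to about 14 N with the key gripped, then from above on the head. A last push of 15 N did not move the key, and it did not spring back when released.
- **Residual force:** I could not measure the 7 N between key and hub directly. I infer it from the depth gained after binding and from that last push.
- **Keyways:** the red dots put the lap angle at about +0.03 rad, the hub's two dark holes at about +0.04. Both are inside the 0.09 limit.
- **Specimens and glasses:** they looked undisturbed in the scene camera before the last push. I did not recheck them after it, but nothing went near them.

**What disagreed or went wrong**
- **Tool reading:** the fingertips stand 15 to 17 mm behind the reported TCP, not 17 mm ahead of it as stated. My first attempt to grip the hub therefore closed above it and moved nothing. I measured the offset in the images and corrected for it.
- **Key lean:** the key sat 0.06 rad off in the grip, so I tilted the tool to make up for it.
- **One hard push:** the first push from above peaked at 27 N on the wrist. That is over the advised 15 to 20 N but below the 32 N limit, which applies to the key–hub contact force; I could not measure that.

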